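# Tidy the coffee corner: tins in the drawer, drawer home, mugs on their hooks

## Robot

A 6-joint arm with a two-finger parallel gripper is mounted at the origin on the work surface. World frame = base frame: x ahead of the robot, y to its left, z up, the work surface at z = 0. Lengths are in mm, angles in rad, forces in N, time in s.
With the tool pointing down it reaches from about 350 to 775 mm from the base axis. Payload 7.3 kg.
Tool frame: the origin (TCP) lies at the very end of the fingers, on their centre line; the grasp point (between the pads) lies 19 mm behind it; z points along the fingers, y is the line along which they close (so a half turn about z gives the same grasp; the last joint's range is limited). The gripper opens to 92 mm and grips with 3 to 60 N. Pads are 19 mm wide; open, the fingers measure 130 mm over their backs; the gripper's body (75 mm by 190 mm) begins 47 mm behind the grasp point.
Start: joints at [-1.254, 0.342, 1.524, -0, 1.275, -0.146], TCP at [234.413, -469.782, 226.741] pointing down, gripper open.
Joint ranges: [-2.53, 2.53], [-0.77, 2.02], [0.04, 2.7], [-1, 4.14], [0.28, 2.66], [-3.11, 3.11]. Speed limits (rad/s): [2.57, 2.57, 3.14, 3.14, 3.14, 3.14].

## Interface

Orientations are given as [roll, pitch, yaw] about the fixed x, y, z axes, in that order (R = Rz(yaw) Ry(pitch) Rx(roll)).
In Python, from plant import get_obs, optics, ticket, finder gives the robot as it stands.
- The arm moves only by the tool send_rows, never from a script. Its arguments are lists of equal length, an entry for each row: "offset": the shift along the tool's x, y, z scaled (see below), a list of three; "delta_rot": the turn, a rotation vector about the tool's x, y, z scaled (see below), a list of three. In form: {"offset": [[dx, dy, dz], ...], "delta_rot": [[rx, ry, rz], ...]}. A call has 1 to 8 rows; each row is the pose to reach, as a shift and turn from the pose commanded when the call began, along the tool's axes at that moment, turning the shorter way round; what a row does not reach only later rows make up. The controller multiplies each number of a shift by 120 mm and each number of a turn by 360 degrees. A row lasts 1/8 s, in which the tool goes at most 62.5 mm and 10.7 degrees, less where a joint would pass 70% of its speed; a pose out of reach is approached as far as the arm can. A call with a number of a shift or a turn outside -1 to 1 is refused whole. A call with a gripper value outside its range is refused whole. "grip" is the opening, from 0 (shut) to 1 (fully open), set as the call begins (left out, the last holds). The fingers move at their own pace and stop on an object; the grip force is fixed at half the most. Time passes only in rows, so rows that repeat a pose let the fingers close. It gives the time, the measured TCP pose, the force, the opening and the grip force at its end, in the units of the state.
- get_obs(): the state, without advancing time (a new reading comes with each control period).
- optics.capture(name): name is "scene" or "side" or "wrist"; returns the picture (480x640x3 uint8, red, green, blue); there is no depth.
- optics.get_calibration(name): a dict with "fx", "fy", "cx", "cy" (pixels), "world_from_camera" (4x4, takes a point from camera to world coordinates). Camera axes: x right, y down, z forward; pixel columns grow to the right and rows downward; lengths in mm; the calibration is good to about 2 mm. A picture is of the moment at which its call begins: read the wrist's pose just before it. get_calibration takes no time and is no camera call; for the wrist camera it gives the pose at the moment of the call.
- ticket.close_job(): hands the job in; it is judged then, once.
Trained networks look in the newest picture that a camera, given by its name, has taken for a name from the list of things; names that differ only in an ending like _2 or _b are one class to them, and where a whole thing is asked for, a point or a joint stands for the part that bears it (a point fixed in the world has none). Each returns a list of dicts, best first, with "confidence" (0 to 1); they miss things now and then, are a little off and sometimes report something else, mostly with a low value. They report only what shows in the picture. A call takes as long as a camera call.
- finder.boxes_of(target, camera): "box" ([left, top, right, bottom] in pixels, round what is visible of it).
- finder.silhouettes(target, camera): "region" (480x640 bool, what is visible of it) and "box" ([left, top, right, bottom] in pixels, round what is visible of it).
- finder.pinpoint(target, camera): "uv" ([column, row] in pixels: a listed point, or the origin of a listed thing).
The state is a dict: "time": time; "joint_positions": joint angles; "dq": joint speeds; "tau": joint torques, N m; "tool_pos": TCP position; "tcp_rot": TCP orientation; "contact_force": force on the tool from outside, world axes, zero at the start; "moment": the same for the moment, N m; "grip_width": finger opening in mm; "finger_force": force on a finger pad.
Only numpy, scipy, OpenCV 4.12 (cv2) and the standard library are available. Lean on these libraries where they do the work, as an engineer would, in place of code of your own. Each camera call takes 0.05 s, during which the arm holds its last target. There are 200 camera calls.

## Task

Tidy the coffee corner: stand every flat steel tin upright on the floor of the open drawer, then push the drawer fully home, without slamming it, until its catch holds it shut. Hang every mug by its handle on the hooks of the mug rail, one mug to a hook. Leave everything else where it is.

Things in the scene. Friction and masses are not known exactly. Their poses are not given: they have to be found in the camera images.
- tin1: flat round steel tin, closed, 56 mm across (lid rim 57 mm) and 50 mm tall, about 0.16 kg, standing upright. Origin: centre of its underside, z up. There are 3 or 4 tins in a run; an absent one reads None
- tin2: flat round steel tin, closed, 56 mm across (lid rim 57 mm) and 50 mm tall, about 0.16 kg, standing upright. Origin: centre of its underside, z up. There are 3 or 4 tins in a run; an absent one reads None
- tin3: flat round steel tin, closed, 56 mm across (lid rim 57 mm) and 50 mm tall, about 0.16 kg, standing upright. Origin: centre of its underside, z up. There are 3 or 4 tins in a run; an absent one reads None
- tin4: flat round steel tin, closed, 56 mm across (lid rim 57 mm) and 50 mm tall, about 0.16 kg, standing upright. Origin: centre of its underside, z up. There are 3 or 4 tins in a run; an absent one reads None
- mug1: plain white mug, 64 mm across, 95 mm tall, wall 4 mm, 0.24 kg, upright at first. Origin: centre of underside, z up the axis. Handle: a loop of 9 mm round bar in the mug's own y-z plane, sticking out along +y to 66 mm from the axis; its opening spans y 32 to 57 mm, z 25 to 75 mm. 2 or 3 mugs per run; an absent one reads None
- mug1_handle (a point): centre of the opening of mug1's handle: 45 mm along the mug's +y from its axis and 50 mm above its underside; same axes as the mug
- mug2: plain white mug, 64 mm across, 95 mm tall, wall 4 mm, 0.24 kg, upright at first. Origin: centre of underside, z up the axis. Handle: a loop of 9 mm round bar in the mug's own y-z plane, sticking out along +y to 66 mm from the axis; its opening spans y 32 to 57 mm, z 25 to 75 mm. 2 or 3 mugs per run; an absent one reads None
- mug2_handle (a point): centre of the opening of mug2's handle: 45 mm along the mug's +y from its axis and 50 mm above its underside; same axes as the mug
- mug3: plain white mug, 64 mm across, 95 mm tall, wall 4 mm, 0.24 kg, upright at first. Origin: centre of underside, z up the axis. Handle: a loop of 9 mm round bar in the mug's own y-z plane, sticking out along +y to 66 mm from the axis; its opening spans y 32 to 57 mm, z 25 to 75 mm. 2 or 3 mugs per run; an absent one reads None
- mug3_handle (a point): centre of the opening of mug3's handle: 45 mm along the mug's +y from its axis and 50 mm above its underside; same axes as the mug
- hook1 (a point): one of 3 hooks, 130 mm apart on the wooden mug rail (hook1 at its +y end, hook3 at -y). Point on the axis of its level 8 mm steel prong, 220 mm above the counter, z up. Prong points along the point's -x, towards the robot; root (rail bar's face; bar top 29 mm above axis) 65 mm along +x, upturned tip 37 mm along -x, 22 mm high. A mug let go with the prong through its handle swings to hang below
- hook2 (a point): one of 3 hooks, 130 mm apart on the wooden mug rail (hook1 at its +y end, hook3 at -y). Point on the axis of its level 8 mm steel prong, 220 mm above the counter, z up. Prong points along the point's -x, towards the robot; root (rail bar's face; bar top 29 mm above axis) 65 mm along +x, upturned tip 37 mm along -x, 22 mm high. A mug let go with the prong through its handle swings to hang below
- hook3 (a point): one of 3 hooks, 130 mm apart on the wooden mug rail (hook1 at its +y end, hook3 at -y). Point on the axis of its level 8 mm steel prong, 220 mm above the counter, z up. Prong points along the point's -x, towards the robot; root (rail bar's face; bar top 29 mm above axis) 65 mm along +x, upturned tip 37 mm along -x, 22 mm high. A mug let go with the prong through its handle swings to hang below
- drawer (a joint): how far the drawer of the low wooden unit (270 deep x 260 wide x 112 mm tall, flat scale on top) stands open, m: 0 = home, 0.175 to 0.195 at first. Slides level with about 1 N friction; in the last 16 mm a sprung catch resists with about 6 N, then from about 5 mm pulls it home and holds it. Let go short of that, it is pushed back to about 15 mm
- tray (a point): centre of the drawer's inner floor, 18 mm above the counter; moves with it. x points the way the drawer closes, y left, z up. Inside 235 mm (x) by 212 mm (y), walls 53 mm high; front panel 83 mm high above this floor, its face 136 mm along -x. With the drawer open by d mm, the unit's roof (underside 84 mm, top 94 mm above this floor) begins at x = d - 122 mm
- handle (a point): middle of the dark steel bar handle across the drawer's front: a level bar 130 mm long along y and 11 mm thick, its centre line 35 mm in front of the panel and 75 mm above the counter; same axes as the tray. Moves with the drawer
- sugar_jar: bystander: glass jar with a wooden lid, 72 mm across, 85 mm tall. Origin: its underside, z up. Leave it where it is
- tumbler: bystander: green glass without a handle, 62 mm across, 90 mm tall. Origin: its underside, z up. Leave it where it is
- oil: bystander: amber glass bottle, 66 mm across, 220 mm tall. Origin: its underside, z up. Leave it where it is
- spoon: bystander: spoon lying flat, 170 mm long. Origin: its underside, z up. Leave it where it is
- grinder: bystander: dark turned-wood pepper grinder, 56 mm across, 147 mm tall. Origin: its underside, z up. Leave it where it is

How it is judged:
By the outcome, as a careful person would: the job done as asked, in the order asked, and still so for the second after the job is handed in, with the robot touching nothing.
Of tin1, tin2, tin3, tin4 only 3 to 4 are there at a start; the rules pass over those that are not, and their reading is None.
Of mug1, mug2, mug3 only 2 to 3 are there at a start; the rules pass over those that are not, and their reading is None.
At some moment in a run one of tin1, tin2, tin3, tin4 may be knocked a few centimetres aside while the robot is not near it.
It also fails if it takes over 208 s, if anything falls off the work surface, if the arm or the gripper's body presses on something with over 40 N, if the wrist force passes 120 N, or if a joint passes its speed limit or range.

## Working session

There is one attempt and no reset: what is moved stays moved. The work goes in short steps, Python scripts to look and compute and a tool call to move; the robot and the scene stay as the last step left them, time stands still between calls to the robot, and variables do not carry over. Pictures are saved under pics/ and viewed, at most 14 in all, crops included, and the job is handed in when it is done.

Besides the shell and the picture viewer there is one more tool, called after "Request:" as name(argument=value, ...) on one line, values as JSON. send_rows: Moves the arm, as the interface text tells. Its arguments: {"type":"object","properties":{"offset":{"type":"array"},"delta_rot":{"type":"array"},"grip":{"type":"number"}},"required":["offset","delta_rot"]}

```bash
mkdir -p pics; ls; python3 - <<'E'
from plant import get_obs, optics, finder
import cv2,numpy as np
o=get_obs();print({k:np.round(v,3) for k,v in o.items()})
ims=[]
for c in ["scene","side"]:
    im=optics.capture(c); cv2.imwrite(f"pics/{c}0.png",im[:,:,::-1])
    k=optics.get_calibration(c); print(c,k["fx"],k["fy"],k["cx"],k["cy"],np.round(k["world_from_camera"],3).tolist())
    for t in ["tin1","mug1","mug1_handle","hook1","tray","handle","sugar_jar","tumbler","oil","spoon","grinder"]:
        print(t,[(np.round(d["uv"]).tolist(),round(d["confidence"],2)) for d in finder.pinpoint(t,c)])
E
```

```text
pics
{'time': np.float64(0.0), 'joint_positions': array([-1.254,  0.343,  1.525, -0.   ,  1.275, -0.146]), 'dq': array([-0.   , -0.   ,  0.001,  0.002,  0.003, -0.001]), 'tau': array([ 2.0000e-03, -4.3124e+01, -2.4421e+01,  7.2000e-02,  5.6000e-02,
       -0.0000e+00]), 'tool_pos': array([ 234.267, -469.399,  226.034]), 'tcp_rot': array([-3.14 , -0.   ,  0.463]), 'contact_force': array([ 0.816, -0.926,  0.614]), 'moment': array([ 0.026,  0.026, -0.018]), 'finger_force': np.float64(0.0), 'grip_width': np.float64(91.806)}
scene 449.6950866041134 449.6950866041134 320.5035082972483 241.19779498121792 [[0.75, 0.533, -0.391, 968.76], [0.661, -0.598, 0.453, -532.379], [0.008, -0.599, -0.801, 1051.671], [0.0, 0.0, 0.0, 1.0]]
tin1 [([303.0, 253.0], 0.75), ([228.0, 311.0], 0.74), ([411.0, 172.0], 0.58)]
mug1 [([342.0, 274.0], 0.9), ([193.0, 292.0], 0.67), ([254.0, 269.0], 0.66), ([227.0, 314.0], 0.36), ([192.0, 349.0], 0.22)]
mug1_handle [([201.0, 272.0], 0.97), ([321.0, 299.0], 0.52)]
hook1 [([255.0, 318.0], 0.96), ([374.0, 283.0], 0.83), ([320.0, 302.0], 0.83)]
tray [([383.0, 213.0], 0.63),
[... 455 characters left out ...]
, -0.634, 0.743, -962.962], [-0.023, -0.757, -0.653, 981.403], [0.0, 0.0, 0.0, 1.0]]
tin1 [([307.0, 365.0], 0.69), ([296.0, 285.0], 0.68), ([341.0, 276.0], 0.65), ([290.0, 200.0], 0.63)]
mug1 [([285.0, 328.0], 0.92), ([339.0, 274.0], 0.6)]
mug1_handle [([257.0, 352.0], 0.66), ([405.0, 231.0], 0.35)]
hook1 [([389.0, 263.0], 0.94), ([403.0, 230.0], 0.61), ([375.0, 304.0], 0.56)]
tray [([312.0, 226.0], 0.94), ([406.0, 231.0], 0.37)]
handle [([257.0, 222.0], 0.86), ([246.0, 206.0], 0.21)]
sugar_jar [([374.0, 267.0], 0.67), ([246.0, 208.0], 0.44)]
tumbler [([248.0, 204.0], 0.69)]
oil [([400.0, 431.0], 0.74), ([274.0, 310.0], 0.55), ([405.0, 234.0], 0.38)]
spoon []
grinder [([317.0, 190.0], 0.85)]
```

View pics/scene0.png

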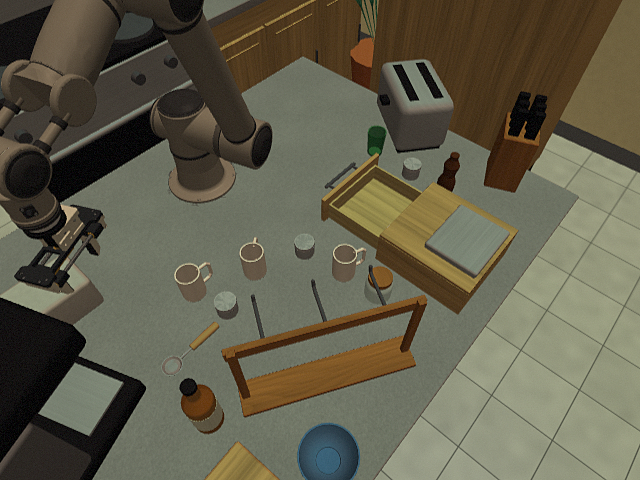

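View pics/side0.png

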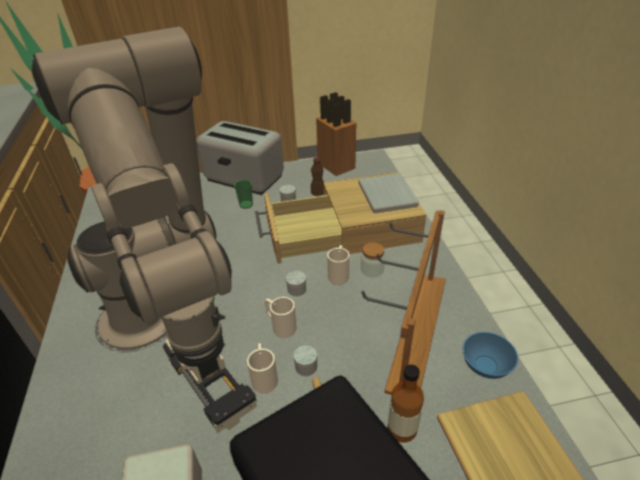

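The scene shows three tins, at scene pixels (304,247), (226,305) and (412,168). The three mugs are at (190,282), (253,260) and (346,262). The drawer is open towards the robot, and the rail is in front, rotated relative to the world axes. Next I'll work out positions.

```bash
cat > h.py <<'E'
import numpy as np,cv2
from plant import get_obs, optics, finder
from scipy.optimize import least_squares
from scipy.spatial.transform import Rotation as R
K={c:optics.get_calibration(c) for c in ["scene","side"]}
def proj(P,k):
    if isinstance(k,str): k=K[k]
    T=np.linalg.inv(k["world_from_camera"]); p=np.atleast_2d(P)@T[:3,:3].T+T[:3,3]
    return np.c_[k["fx"]*p[:,0]/p[:,2]+k["cx"],k["fy"]*p[:,1]/p[:,2]+k["cy"]]
def onz(uv,k,z):
    if isinstance(k,str): k=K[k]
    T=np.array(k["world_from_camera"]); d=T[:3,:3]@[(uv[0]-k["cx"])/k["fx"],(uv[1]-k["cy"])/k["fy"],1]
    return (T[:3,3]+d*(z-T[2,3])/d[2])
E
python3 - <<'E'
from h import *
for c in K:
    optics.capture(c)
    f=lambda t,z:print(c,t,z,[(np.round(d["uv"]).astype(int).tolist(),np.round(onz(d["uv"],c,z)[:2]).astype(int).tolist(),round(d["confidence"],2)) for d in finder.pinpoint(t,c)])
    for t,z in [("tin1",0),("mug1",0),("mug1_handle",50),("hook1",220),("tray",18),("handle",75),("sugar_jar",0),("tumbler",0),("oil",0),("grinder",0)]: f(t,z)
    for t in ["tin1","mug1"]:
        for d in finder.silhouettes(t,c):
            v,u=np.nonzero(d["region"]);print(t,np.round(d["box"]).tolist(),round(d["confidence"],2),np.round(onz((u.mean(),v.mean()),c,26 if t=="tin1" else 48)[:2]))
# manual: bar top edges of rail, z=249
for c,pts in {"scene":[(224,352),(425,299)],"side":[(407,322),(440,213)]}.items():
    for p in pts: print(c,"bar",onz(p,c,249)[:2])
for c,pts in {"scene":[(253,296),(315,281),(370,266)],"side":[(364,293),(352,258),(391,228)]}.items():
    for p in pts: print(c,"tip",onz(p,c,242)[:2])
for c,pts in {"scene":[(322,217),(378,155)],"side":[(277,259),(264,196)]}.items():
    for p in pts: print(c,"panel corner",onz(p,c,[0,101][1])[:2])
for c,pts in {"scene":[(380,262),(455,311),(518,234),(433,184)]}.items():
    for p,z in zip(pts,(0,0,112,112)): print(c,"unit corner",onz(p,c,z)[:2])
E
```

```text
scene tin1 0 [([228, 311], [425, -268], 0.96), ([412, 173], [495, 474], 0.6), ([303, 252], [442, 1], 0.55)]
scene mug1 0 [([254, 272], [389, -139], 0.97), ([192, 293], [312, -295], 0.96), ([342, 272], [571, 22], 0.93), ([258, 317], [496, -229], 0.36)]
scene mug1_handle 50 [([206, 271], [318, -242], 0.81), ([336, 178], [354, 252], 0.59)]
scene hook1 220 [([322, 300], [666, -176], 0.81), ([257, 314], [589, -290], 0.72), ([375, 282], [724, -67], 0.69), ([379, 294], [747, -85], 0.5)]
scene tray 18 [([382, 212], [530, 257], 0.84)]
scene handle 75 [([341, 178], [381, 241], 0.89)]
scene sugar_jar 0 [([377, 293], [683, 33], 0.74), ([227, 313], [428, -274], 0.6)]
scene tumbler 0 [([374, 152], [339, 470], 0.9), ([383, 215], [532, 266], 0.59)]
scene oil 0 [([372, 155], [342, 456], 0.62), ([204, 421], [593, -488], 0.58), ([356, 255], [564, 92], 0.32)]
scene grinder 0 [([443, 186], [605, 491], 0.59)]
tin1 [292.0, 237.0, 313.0, 258.0] 0.95 [445.   4.]
tin1 [222.0, 264.0, 428.0, 415.0] 0.63 [ 705. -206.]
tin1 [216.0, 293.0, 242.0, 323.0] 0.59 [ 422. -268.]
tin1 [402.0, 157.0, 422.0, 181.0] 0.55 [49
[... 1545 characters left out ...]
1711272 -46.79643329]
side bar [ 619.85392445 -383.48493386]
side bar [830.32249594 -52.6239764 ]
scene tip [ 562.57082173 -272.15510418]
scene tip [ 633.82498532 -160.44757204]
scene tip [697.35667404 -53.17307762]
side tip [ 560.0886738  -278.18047188]
side tip [ 564.25242321 -160.90203917]
side tip [689.93090054 -73.65385691]
scene panel corner [452.51832044  70.79887316]
scene panel corner [417.36949631 372.89695875]
side panel corner [400.42319494  38.78651813]
side panel corner [402.13720875 364.05483455]
scene unit corner [629.08205411 119.62238837]
scene unit corner [869.55577433 125.97598329]
scene unit corner [885.06146895 365.70232666]
scene unit corner [616.13568795 370.70158448]
```

Request:
send_rows(offset=[[0.827,-0.687,0],[0.827,-0.687,0],[0.827,-0.687,0],[0.827,-0.687,0]], delta_rot=[[0,0,0.0737],[0,0,0.0737],[0,0,0.0737],[0,0,0.0737]], grip=1)

```text
time: 3.0
tool_pos: [286.8, -351.3, 227.1]
tcp_rot: [3.141, -0.0, 0.002]
contact_force: [-0.5, 0.6, 0.8]
grip_width: 92.2
finger_force: 0.0
```

Request:
send_rows(offset=[[0.436,-0.989,0],[0.436,-0.989,0],[0.436,-0.989,0]], delta_rot=[[0,0,0],[0,0,0],[0,0,0]])

```text
time: 3.38
tool_pos: [339.6, -230.9, 226.8]
tcp_rot: [-3.141, -0.0, 0.006]
contact_force: [-1.2, -0.5, 0.2]
grip_width: 91.6
finger_force: 0.0
```

Request:
send_rows(offset=[[0.436,-0.989,0],[0.436,-0.989,0],[0.436,-0.989,0]], delta_rot=[[0,0,0],[0,0,0],[0,0,0]])

```text
time: 3.75
tool_pos: [392.3, -112.6, 226.8]
tcp_rot: [-3.142, -0.0, 0.006]
contact_force: [-1.0, -0.3, 0.9]
grip_width: 91.7
finger_force: 0.0
```

Request:
send_rows(offset=[[0.436,-0.989,0],[0.436,-0.989,0],[0.436,-0.989,0],[0.436,-0.989,0]], delta_rot=[[0,0,0],[0,0,0],[0,0,0],[0,0,0]])

```text
time: 4.25
tool_pos: [443.7, 2.9, 226.4]
tcp_rot: [3.141, 0.001, 0.0]
contact_force: [-0.0, -0.5, -0.1]
grip_width: 91.6
finger_force: 0.0
```

```bash
cat >> h.py <<'E'
def pose():
    o=get_obs(); print("t",round(float(o["time"]),2),"tcp",np.round(o["tool_pos"],1),"rpy",np.round(o["tcp_rot"],3),"grip",round(float(o["grip_width"]),1),"F",np.round(o["contact_force"],1),"ff",round(float(o["finger_force"]),1)); return o
def find(t,c,z,sil=False,zs=0):
    k=optics.get_calibration(c)
    for d in finder.pinpoint(t,c): print(c,t,np.round(d["uv"]).astype(int),np.round(onz(d["uv"],k,z)[:2]),round(d["confidence"],2))
    if sil:
        for d in finder.silhouettes(t,c):
            v,u=np.nonzero(d["region"]); print(c,t,"sil",np.round(d["box"]),np.round(onz((u.mean(),v.mean()),k,zs)[:2]),round(d["confidence"],2))
E
python3 - <<'E'
from h import *
pose()
im=optics.capture("wrist");cv2.imwrite("pics/w1.png",im[:,:,::-1]); k=optics.get_calibration("wrist")
print(k["fx"],k["cx"],k["cy"],np.round(k["world_from_camera"],2).tolist())
find("tin1","wrist",0,True,26); find("handle","wrist",75); find("tray","wrist",18);find("mug1","wrist",0);find("mug1_handle","wrist",50)
optics.capture("scene"); optics.capture("side")
find("tin1","scene",0,True,26);find("tin1","side",0,True,26)
for p in [(380,262),(397,148),(440,150)]: print(onz(p,"scene",0)[:2])
E
```

```text
t 4.25 tcp [443.7   2.9 226.4] rpy [3.141e+00 1.000e-03 0.000e+00] grip 91.6 F [-0.  -0.5 -0.1] ff 0.0
379.03765655332353 321.0294946253449 236.48473887892285 [[-0.0, -0.97, -0.25, 508.28], [-1.0, 0.0, -0.0, 2.1], [0.0, 0.25, -0.97, 384.53], [0.0, 0.0, 0.0, 1.0]]
wrist tin1 [581 226] [ 421. -269.] 0.82
wrist tin1 [316 209] [440.   7.] 0.7
wrist tin1 sil [556. 202. 639. 268.] [ 421. -269.] 0.69
wrist tin1 sil [286. 178. 349. 246.] [442.   5.] 0.65
wrist tin1 sil [212.   0. 339. 103.] [588.  31.] 0.49
wrist tray [ 48 105] [540. 253.] 0.93
wrist mug1 [ 46 106] [541. 267.] 0.74
wrist mug1 [301  70] [572.  21.] 0.68
wrist mug1 [450 255] [ 391. -134.] 0.58
scene tin1 [228 312] [ 426. -271.] 0.82
scene tin1 [410 175] [493. 463.] 0.74
scene tin1 [304 254] [452.  -3.] 0.68
scene tin1 sil [214. 292. 242. 321.] [ 422. -267.] 0.96
scene tin1 sil [292. 236. 315. 260.] [445.   4.] 0.63
scene tin1 sil [402. 155. 422. 179.] [493. 464.] 0.57
scene tin1 sil [239. 240. 265. 283.] [ 373. -126.] 0.55
scene tin1 sil [439. 154. 459. 189.] [595. 533.] 0.48
side tin1 [306 366] [ 422. -264.] 0.88
side tin1 [296 287] [443.  19.] 0.7
side tin1 sil [288. 267. 305. 296.] [444.   6.] 0.89
side tin1 sil [293. 343. 314. 378.] [ 421. -265.] 0.72
side tin1 sil [254. 191. 342. 263.] [513. 251.] 0.51
side tin1 sil [310. 377. 321. 387.] [ 433. -332.] 0.5
[629.08205411 119.62238837]
[386.53774929 541.3264473 ]
[503.27607749 632.21577749]
```

View pics/w1.png

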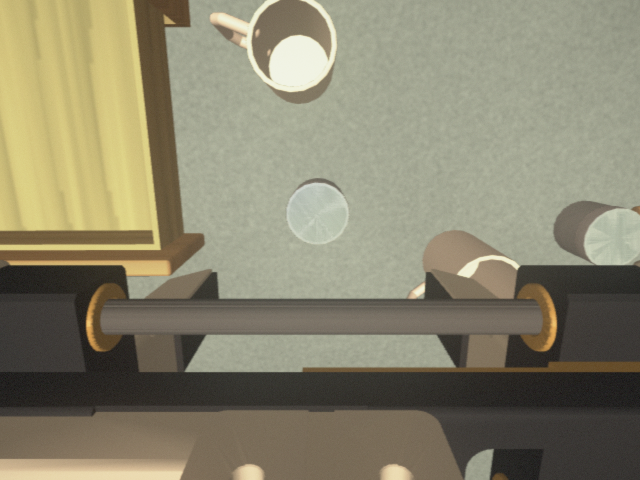

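The wrist view shows tin A at (317,213), M3 with its handle pointing left at (230,22), the drawer at upper left with its right wall running (165,20)–(184,235), tin B at (610,236), and M2 partly hidden. I'll take tin A now.

Request:
send_rows(offset=[[0,-0.02,0.5],[0,-0.03,0.9],[0,-0.03,0.9],[0,-0.03,0.9]], delta_rot=[[0,0,0],[0,0,0],[0,0,0],[0,0,0]])

```text
time: 5.4
tool_pos: [444.6, 7.7, 120.2]
tcp_rot: [3.141, -0.002, -0.0]
contact_force: [0.2, 0.3, 0.9]
grip_width: 92.0
finger_force: 0.0
```

Request:
send_rows(offset=[[0,0,0.45],[0,0,0.7],[0,0,0.8],[0,0,0.8],[0,0,0.8]], delta_rot=[[0,0,0],[0,0,0],[0,0,0],[0,0,0],[0,0,0]])

```text
time: 6.02
tool_pos: [444.8, 7.7, 24.2]
tcp_rot: [3.141, -0.003, -0.0]
contact_force: [0.1, 0.4, -0.9]
grip_width: 91.9
finger_force: 0.0
```

Request:
send_rows(offset=[[0,0,0],[0,0,0],[0,0,0],[0,0,0],[0,0,0],[0,0,0]], delta_rot=[[0,0,0],[0,0,0],[0,0,0],[0,0,0],[0,0,0],[0,0,0]], grip=0.4)

```text
time: 6.78
tool_pos: [443.5, 7.8, 22.8]
tcp_rot: [3.141, -0.0, -0.0]
contact_force: [0.5, -0.6, 1.4]
grip_width: 55.4
finger_force: 30.0
```

```bash
python3 - <<'E'
from h import *
pose()
T=np.array([[0,-.97,-.25,508.28],[-1,0,0,2.1],[0,.25,-.97,384.53],[0,0,0,1]]);T[:3,1]/=np.linalg.norm(T[:3,1]);T[:3,2]/=np.linalg.norm(T[:3,2])
k=dict(fx=379.04,fy=379.04,cx=321.03,cy=236.48,world_from_camera=T)
for n,p,z in [("wall top out",(165,20),71),("wall top out",(184,235),71),("wall in bot",(133,0),18),("wall in bot",(155,245),18),("panel in top",(0,246),101),("panel in top",(155,246),101),("panel front top corner",(170,262),101),("corner back",(203,238),101),("handle3 tip",(215,18),75),("m3 rim",(292,45),95),("m3 base",(298,63),4)]: print(n,onz(p,k,z)[:2].round())
E
```

```text
t 6.78 tcp [443.5   7.8  22.8] rpy [ 3.141 -0.    -0.   ] grip 55.4 F [ 0.5 -0.6  1.4] ff 30.0
wall top out [594. 118.]
wall top out [429. 119.]
wall in bot [624. 164.]
wall in bot [405. 169.]
panel in top [428. 252.]
panel in top [428. 131.]
panel front top corner [414. 121.]
corner back [434.  93.]
handle3 tip [594.  80.]
m3 rim [572.  22.]
m3 base [576.  23.]
```

Request:
send_rows(offset=[[0,0,-0.3],[0,0,-0.8],[0,0,-1],[0,0,-1]], delta_rot=[[0,0,0],[0,0,0],[0,0,0],[0,0,0]])

```text
time: 7.28
tool_pos: [444.4, 7.8, 143.9]
tcp_rot: [3.141, -0.004, -0.0]
contact_force: [-0.5, 0.1, -1.2]
grip_width: 55.2
finger_force: 30.0
```

Request:
send_rows(offset=[[0.1,-0.8,-0.4],[0.1,-0.8,-0.4],[0.1,-0.8,-0.4]], delta_rot=[[0,0,0],[0,0,0],[0,0,0]])

```text
time: 7.65
tool_pos: [455.6, 106.0, 190.0]
tcp_rot: [-3.141, 0.0, 0.003]
contact_force: [-0.3, -0.9, -1.7]
grip_width: 55.4
finger_force: 30.0
```

Request:
send_rows(offset=[[0.1,-0.8,0],[0.1,-0.8,0],[0.1,-0.8,0]], delta_rot=[[0,0,0],[0,0,0],[0,0,0]])

```text
time: 8.02
tool_pos: [466.6, 200.7, 188.2]
tcp_rot: [3.141, 0.004, 0.002]
contact_force: [-0.3, 0.1, -1.5]
grip_width: 55.4
finger_force: 30.0
```

Request:
send_rows(offset=[[0.1,-0.8,0],[0.1,-0.8,0],[0.1,-0.8,0],[0.1,-0.8,0]], delta_rot=[[0,0,0],[0,0,0],[0,0,0],[0,0,0]])

```text
time: 8.52
tool_pos: [479.2, 294.0, 189.4]
tcp_rot: [3.14, 0.002, -0.001]
contact_force: [0.8, -0.0, -1.6]
grip_width: 55.6
finger_force: 30.0
```

```bash
python3 - <<'E'
from h import *
pose()
im=optics.capture("wrist");cv2.imwrite("pics/w2.png",im[:,:,::-1]); k=optics.get_calibration("wrist")
print(np.round(k["world_from_camera"],3).tolist())
find("handle","wrist",75); find("tray","wrist",18);find("tin1","wrist",0)
E
```

```text
t 8.53 tcp [479.2 294.  189.4] rpy [ 3.14e+00  2.00e-03 -1.00e-03] grip 55.6 F [ 0.8 -0.  -1.6] ff 30.0
[[-0.001, -0.969, -0.247, 544.351], [-1.0, 0.001, -0.001, 293.676], [0.001, 0.247, -0.969, 347.72], [0.0, 0.0, 0.0, 1.0]]
wrist handle [376 366] [366. 249.] 0.8
wrist tray [369 142] [543. 253.] 0.84
wrist tin1 [136 195] [496. 465.] 0.79
wrist tin1 [318 270] [422. 297.] 0.58
```

View pics/w2.png

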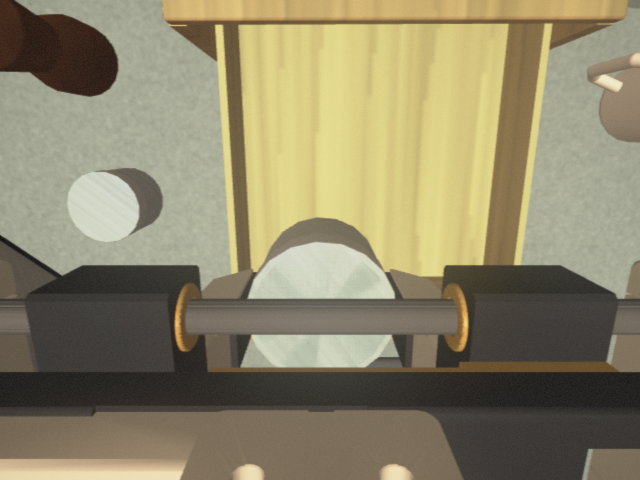

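The view shows the drawer square to the world axes, with its floor edges at columns 246–487 around row 250. Tin C is at (105,205). I'll place the tin in the drawer.

Request:
send_rows(offset=[[0,-0.02,0.4],[0,-0.02,0.8],[0,-0.02,1],[0,-0.02,1],[0,-0.02,1]], delta_rot=[[0,0,0],[0,0,0],[0,0,0],[0,0,0],[0,0,0]])

```text
time: 9.35
tool_pos: [480.5, 298.3, 72.0]
tcp_rot: [-3.141, -0.002, -0.001]
contact_force: [0.6, 0.9, -0.9]
grip_width: 55.8
finger_force: 30.0
```

Request:
send_rows(offset=[[0,0,0.08],[0,0,0.16],[0,0,0.22],[0,0,0.22],[0,0,0.235],[0,0,0.235]], delta_rot=[[0,0,0],[0,0,0],[0,0,0],[0,0,0],[0,0,0],[0,0,0]])

```text
time: 10.1
tool_pos: [479.6, 298.3, 42.6]
tcp_rot: [3.142, -0.0, -0.0]
contact_force: [0.5, -0.7, -2.5]
grip_width: 55.7
finger_force: 30.0
```

Request:
send_rows(offset=[[0,0,0.013],[0,0,0.013],[0,0,0.013]], delta_rot=[[0,0,0],[0,0,0],[0,0,0]])

```text
time: 10.48
tool_pos: [479.6, 298.3, 41.0]
tcp_rot: [3.142, -0.0, -0.0]
contact_force: [0.5, 0.1, -1.4]
grip_width: 55.8
finger_force: 30.0
```

Request:
send_rows(offset=[[0,0,0],[0,0,0],[0,0,0],[0,0,0]], delta_rot=[[0,0,0],[0,0,0],[0,0,0],[0,0,0]], grip=0.75)

```text
time: 10.98
tool_pos: [479.6, 298.3, 41.0]
tcp_rot: [3.142, -0.0, -0.0]
contact_force: [0.2, -0.3, -0.1]
grip_width: 68.6
finger_force: 0.0
```

Request:
send_rows(offset=[[0,0,-0.15],[0,0,-0.5],[0,0,-1],[0,0,-1]], delta_rot=[[0,0,0],[0,0,0],[0,0,0],[0,0,0]])

```text
time: 11.48
tool_pos: [482.2, 299.5, 166.0]
tcp_rot: [-3.137, -0.01, -0.0]
contact_force: [0.1, -0.3, -0.3]
grip_width: 68.7
finger_force: 0.0
```

Request:
send_rows(offset=[[0.06,-0.7,-0.2],[0.06,-0.7,-0.2],[0.06,-0.7,-0.2]], delta_rot=[[0,0,0],[0,0,0],[0,0,0]], grip=1)

```text
time: 11.85
tool_pos: [486.4, 383.6, 184.2]
tcp_rot: [3.141, 0.0, 0.002]
contact_force: [-0.8, -0.4, 0.1]
grip_width: 91.2
finger_force: 0.0
```

Request:
send_rows(offset=[[0.06,-0.7,0],[0.06,-0.7,0],[0.06,-0.7,0],[0.06,-0.7,0]], delta_rot=[[0,0,0],[0,0,0],[0,0,0],[0,0,0]])

```text
time: 12.35
tool_pos: [494.0, 464.6, 184.2]
tcp_rot: [3.14, 0.001, -0.001]
contact_force: [0.1, 0.7, 0.1]
grip_width: 91.7
finger_force: 0.0
```

```bash
python3 - <<'E'
from h import *
pose()
im=optics.capture("wrist");cv2.imwrite("pics/w3.png",im[:,:,::-1]); optics.capture("scene")
find("tin1","wrist",0,True,26); find("tin1","scene",0,True,26); find("grinder","wrist",0); find("tumbler","wrist",0)
E
```

```text
t 12.35 tcp [494.  464.6 184.2] rpy [ 3.14e+00  1.00e-03 -1.00e-03] grip 91.7 F [0.1 0.7 0.1] ff 0.0
wrist tin1 [318 215] [493. 467.] 0.78
wrist tin1 sil [286. 184. 355. 263.] [490. 466.] 0.82
scene tin1 [375 198] [469. 304.] 0.78
scene tin1 [408 172] [481. 469.] 0.63
scene tin1 [229 311] [ 428. -268.] 0.62
scene tin1 sil [402. 158. 422. 180.] [495. 463.] 0.8
scene tin1 sil [368. 182. 386. 202.] [473. 310.] 0.78
scene tin1 sil [213. 295. 240. 321.] [ 422. -268.] 0.72
scene tin1 sil [320. 154. 423. 250.] [470. 256.] 0.66
scene tin1 sil [332. 244. 366. 280.] [566.  41.] 0.62
wrist tumbler [312 366] [336. 475.] 0.89
wrist tumbler [509 231] [478. 291.] 0.33
```

View pics/w3.png

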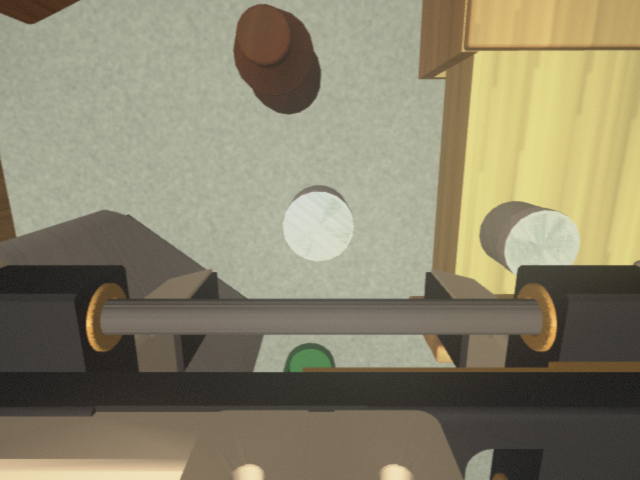

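The tin is centred at (318,225). The toaster edge at lower left clears the gripper body by about 20 mm, so I'll descend.

Request:
send_rows(offset=[[0,0.02,0.5],[0,0.03,0.9],[0,0.03,1],[0,0.03,1]], delta_rot=[[0,0,0],[0,0,0],[0,0,0],[0,0,0]])

```text
time: 13.25
tool_pos: [494.3, 462.9, 65.4]
tcp_rot: [-3.142, -0.0, -0.0]
contact_force: [-0.6, 0.9, -0.6]
grip_width: 91.8
finger_force: 0.0
```

Request:
send_rows(offset=[[0,0,0.2],[0,0,0.34],[0,0,0.34],[0,0,0.34]], delta_rot=[[0,0,0],[0,0,0],[0,0,0],[0,0,0]])

```text
time: 13.75
tool_pos: [494.6, 463.2, 25.4]
tcp_rot: [-3.141, -0.002, -0.0]
contact_force: [0.0, 0.7, -0.6]
grip_width: 92.3
finger_force: 0.0
```

Request:
send_rows(offset=[[0,0,0],[0,0,0],[0,0,0],[0,0,0],[0,0,0],[0,0,0]], delta_rot=[[0,0,0],[0,0,0],[0,0,0],[0,0,0],[0,0,0],[0,0,0]], grip=0.4)

```text
time: 14.5
tool_pos: [494.1, 462.9, 24.3]
tcp_rot: [-3.141, -0.0, -0.0]
contact_force: [-0.8, 0.6, 1.5]
grip_width: 55.5
finger_force: 30.0
```

Request:
send_rows(offset=[[0,0,-0.3],[0,0,-0.8],[0,0,-1],[0,0,-1]], delta_rot=[[0,0,0],[0,0,0],[0,0,0],[0,0,0]])

```text
time: 15.0
tool_pos: [494.7, 463.1, 146.1]
tcp_rot: [-3.14, -0.003, -0.0]
contact_force: [0.7, -0.8, -1.2]
grip_width: 55.9
finger_force: 30.0
```

Request:
send_rows(offset=[[-0.042,0.7,0],[-0.042,0.7,0],[-0.042,0.7,0]], delta_rot=[[0,0,0],[0,0,0],[0,0,0]])

```text
time: 15.38
tool_pos: [488.2, 376.7, 142.1]
tcp_rot: [3.139, 0.004, -0.002]
contact_force: [0.3, 0.8, -1.7]
grip_width: 55.7
finger_force: 30.0
```

Request:
send_rows(offset=[[-0.042,0.7,0],[-0.042,0.7,0],[-0.042,0.7,0]], delta_rot=[[0,0,0],[0,0,0],[0,0,0]])

```text
time: 15.75
tool_pos: [483.9, 294.3, 143.6]
tcp_rot: [3.141, 0.001, -0.002]
contact_force: [0.4, 0.3, -1.0]
grip_width: 55.3
finger_force: 30.0
```

Request:
send_rows(offset=[[-0.042,0.7,0],[-0.042,0.7,0],[-0.042,0.7,0],[-0.042,0.7,0],[-0.042,0.7,0]], delta_rot=[[0,0,0],[0,0,0],[0,0,0],[0,0,0],[0,0,0]])

```text
time: 16.38
tool_pos: [478.9, 212.0, 144.0]
tcp_rot: [-3.141, -0.0, 0.001]
contact_force: [0.3, -0.5, -1.7]
grip_width: 55.0
finger_force: 30.0
```

Request:
send_rows(offset=[[0,0,0.3],[0,0,0.6],[0,0,0.75],[0,0,0.83],[0,0,0.83],[0,0,0.83]], delta_rot=[[0,0,0],[0,0,0],[0,0,0],[0,0,0],[0,0,0],[0,0,0]])

```text
time: 17.12
tool_pos: [479.4, 211.1, 45.3]
tcp_rot: [-3.141, -0.002, 0.0]
contact_force: [0.3, -0.6, -1.1]
grip_width: 55.2
finger_force: 30.0
```

Request:
send_rows(offset=[[0,0,0.017],[0,0,0.017],[0,0,0.017]], delta_rot=[[0,0,0],[0,0,0],[0,0,0]])

```text
time: 17.5
tool_pos: [478.9, 210.6, 42.7]
tcp_rot: [3.142, -0.0, -0.0]
contact_force: [0.5, 0.7, -2.1]
grip_width: 55.8
finger_force: 30.0
```

Request:
send_rows(offset=[[0,0,0],[0,0,0],[0,0,0],[0,0,0]], delta_rot=[[0,0,0],[0,0,0],[0,0,0],[0,0,0]], grip=0.75)

```text
time: 18.0
tool_pos: [478.9, 210.7, 42.5]
tcp_rot: [3.142, -0.0, -0.0]
contact_force: [0.1, 0.4, 0.7]
grip_width: 69.1
finger_force: 0.0
```

Request:
send_rows(offset=[[0,0,-0.15],[0,0,-0.5],[0,0,-1],[0,0,-1]], delta_rot=[[0,0,0],[0,0,0],[0,0,0],[0,0,0]])

```text
time: 18.5
tool_pos: [481.5, 211.5, 167.1]
tcp_rot: [-3.139, -0.01, -0.0]
contact_force: [0.1, 1.2, 0.4]
grip_width: 69.0
finger_force: 0.0
```

Request:
send_rows(offset=[[-0.121,0.996,-0.2],[-0.121,0.996,-0.2],[-0.121,0.996,-0.2]], delta_rot=[[0,0,0],[0,0,0],[0,0,0]], grip=1)

```text
time: 18.88
tool_pos: [463.9, 88.0, 186.4]
tcp_rot: [3.141, 0.0, -0.005]
contact_force: [-0.2, 0.1, -0.5]
grip_width: 90.8
finger_force: 0.0
```

Request:
send_rows(offset=[[-0.121,0.996,0],[-0.121,0.996,0],[-0.121,0.996,0]], delta_rot=[[0,0,0],[0,0,0],[0,0,0]])

```text
time: 19.25
tool_pos: [449.2, -30.8, 185.6]
tcp_rot: [3.141, 0.001, -0.005]
contact_force: [-0.2, -0.5, -0.6]
grip_width: 92.2
finger_force: 0.0
```

Request:
send_rows(offset=[[-0.121,0.996,0],[-0.121,0.996,0],[-0.121,0.996,0]], delta_rot=[[0,0,0],[0,0,0],[0,0,0]])

```text
time: 19.62
tool_pos: [435.1, -149.6, 185.7]
tcp_rot: [-3.141, 0.001, -0.004]
contact_force: [0.1, 0.8, -0.4]
grip_width: 92.0
finger_force: 0.0
```

Request:
send_rows(offset=[[-0.121,0.996,0],[-0.121,0.996,0],[-0.121,0.996,0],[-0.121,0.996,0]], delta_rot=[[0,0,0],[0,0,0],[0,0,0],[0,0,0]])

```text
time: 20.12
tool_pos: [421.0, -265.3, 185.8]
tcp_rot: [-3.14, 0.001, 0.001]
contact_force: [1.1, 0.1, 0.0]
grip_width: 92.0
finger_force: 0.0
```

```bash
python3 - <<'E'
from h import *
pose()
im=optics.capture("wrist");cv2.imwrite("pics/w4.png",im[:,:,::-1]); optics.capture("scene")
find("tin1","wrist",0,True,26); find("tin1","scene",0,True,26); find("mug1","wrist",0); find("mug1_handle","wrist",50)
E
```

```text
t 20.12 tcp [ 421.  -265.3  185.8] rpy [-3.14e+00  1.00e-03  1.00e-03] grip 92.0 F [1.1 0.1 0. ] ff 0.0
wrist tin1 [324 210] [ 424. -268.] 0.96
wrist tin1 sil [288. 183. 356. 259.] [ 419. -266.] 0.98
scene tin1 [377 200] [481. 301.] 0.94
scene tin1 [227 312] [ 425. -271.] 0.92
scene tin1 [360 213] [473. 223.] 0.88
scene tin1 [356 255] [564.  93.] 0.17
scene tin1 sil [349. 195. 371. 219.] [468. 222.] 0.9
scene tin1 sil [367. 182. 387. 207.] [472. 309.] 0.79
scene tin1 sil [214. 294. 242. 322.] [ 421. -267.] 0.74
wrist mug1 [183 247] [ 388. -136.] 0.59
```

View pics/w4.png

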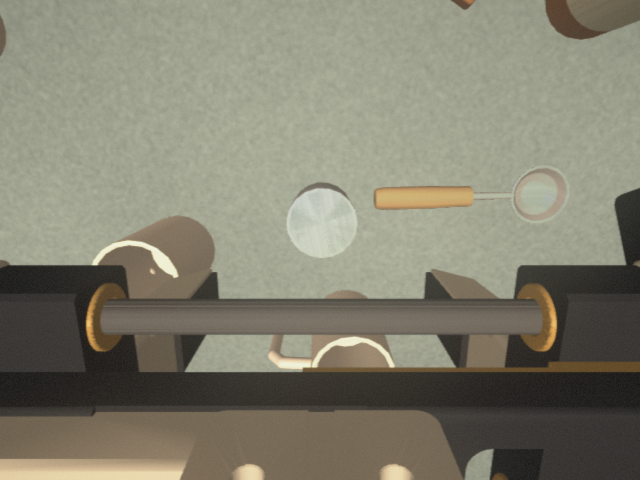

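Tin B is at (322,222). The spoon handle starts at (375,198) and M2 is at (140,265), so I'll turn the jaw 45° to stay clear of the spoon and both mugs.

Request:
send_rows(offset=[[0,0,0],[0,0.01,0],[0,0.01,0],[0,0.01,0.2],[0,0.01,0.5],[0,0.01,0.5]], delta_rot=[[0,0,-0.125],[0,0,-0.125],[0,0,-0.125],[0,0,-0.125],[0,0,-0.125],[0,0,-0.125]])

```text
time: 21.28
tool_pos: [419.3, -267.4, 124.7]
tcp_rot: [-3.136, 0.0, 0.785]
contact_force: [0.3, 0.3, -0.1]
grip_width: 91.3
finger_force: 0.0
```

Request:
send_rows(offset=[[0,0,0.4],[0,0,0.7],[0,0,0.83],[0,0,0.855],[0,0,0.855]], delta_rot=[[0,0,0],[0,0,0],[0,0,0],[0,0,0],[0,0,0]])

```text
time: 21.9
tool_pos: [421.4, -269.2, 25.1]
tcp_rot: [3.14, -0.0, 0.785]
contact_force: [-0.6, -0.4, 0.7]
grip_width: 91.7
finger_force: 0.0
```

Request:
send_rows(offset=[[0,0,0],[0,0,0],[0,0,0],[0,0,0],[0,0,0],[0,0,0]], delta_rot=[[0,0,0],[0,0,0],[0,0,0],[0,0,0],[0,0,0],[0,0,0]], grip=0.4)

```text
time: 22.65
tool_pos: [420.6, -268.6, 24.0]
tcp_rot: [-3.142, 0.0, 0.785]
contact_force: [-0.8, 1.8, 2.7]
grip_width: 55.5
finger_force: 30.0
```

Request:
send_rows(offset=[[0,0,-0.3],[0,0,-0.8],[0,0,-1],[0,0,-1]], delta_rot=[[0,0,0],[0,0,0],[0,0,0],[0,0,0]])

```text
time: 23.15
tool_pos: [421.3, -269.2, 145.2]
tcp_rot: [3.138, -0.0, 0.785]
contact_force: [-0.2, 0.6, -2.5]
grip_width: 55.4
finger_force: 30.0
```

Request:
send_rows(offset=[[0,0,-0.3],[0,0,-0.3],[0,0,-0.3],[0,0,-0.3],[0,0,-0.3],[0,0,-0.3]], delta_rot=[[0,0,0.125],[0,0,0.125],[0,0,0.125],[0,0,0.125],[0,0,0.125],[0,0,0.125]])

```text
time: 23.9
tool_pos: [420.2, -268.3, 178.8]
tcp_rot: [-3.14, 0.002, 0.002]
contact_force: [-0.5, -0.3, -2.0]
grip_width: 55.5
finger_force: 30.0
```

Request:
send_rows(offset=[[0.2125,-0.872,0],[0.2125,-0.872,0],[0.2125,-0.872,0]], delta_rot=[[0,0,0],[0,0,0],[0,0,0]])

```text
time: 24.28
tool_pos: [446.2, -161.4, 179.5]
tcp_rot: [-3.141, 0.001, 0.006]
contact_force: [-0.0, -0.2, -0.7]
grip_width: 55.4
finger_force: 30.0
```

Request:
send_rows(offset=[[0.2125,-0.872,0],[0.2125,-0.872,0],[0.2125,-0.872,0]], delta_rot=[[0,0,0],[0,0,0],[0,0,0]])

```text
time: 24.65
tool_pos: [471.9, -57.8, 179.6]
tcp_rot: [-3.141, 0.0, 0.005]
contact_force: [-0.0, -0.7, -2.4]
grip_width: 55.5
finger_force: 30.0
```

Request:
send_rows(offset=[[0.2125,-0.872,0],[0.2125,-0.872,0],[0.2125,-0.872,0]], delta_rot=[[0,0,0],[0,0,0],[0,0,0]])

```text
time: 25.02
tool_pos: [497.7, 46.0, 179.6]
tcp_rot: [3.141, -0.0, 0.004]
contact_force: [-0.5, 0.6, -2.2]
grip_width: 55.5
finger_force: 30.0
```

Request:
send_rows(offset=[[0.2125,-0.872,0],[0.2125,-0.872,0],[0.2125,-0.872,0]], delta_rot=[[0,0,0],[0,0,0],[0,0,0]])

```text
time: 25.4
tool_pos: [523.4, 150.2, 179.4]
tcp_rot: [3.141, -0.0, 0.003]
contact_force: [-0.0, -0.6, -1.5]
grip_width: 55.5
finger_force: 30.0
```

Request:
send_rows(offset=[[0.2125,-0.872,0],[0.2125,-0.872,0],[0.2125,-0.872,0],[0.2125,-0.872,0],[0.2125,-0.872,0]], delta_rot=[[0,0,0],[0,0,0],[0,0,0],[0,0,0],[0,0,0]])

```text
time: 26.02
tool_pos: [548.4, 252.4, 179.9]
tcp_rot: [3.141, 0.0, -0.002]
contact_force: [-0.4, 0.3, -1.8]
grip_width: 55.4
finger_force: 30.0
```

```bash
python3 - <<'E'
from h import *
pose()
optics.capture("wrist");optics.capture("scene");im=optics.capture("side");cv2.imwrite("pics/s5.png",im[:,:,::-1])
find("tray","wrist",18); find("tin1","scene",18,True,44);find("tin1","side",18);find("tray","scene",18)
find("tin1","wrist",18)
E
```

```text
t 26.02 tcp [548.4 252.4 179.9] rpy [ 3.141e+00  0.000e+00 -2.000e-03] grip 55.4 F [-0.4  0.3 -1.8] ff 30.0
scene tin1 [374 198] [479. 288.] 0.86
scene tin1 [356 210] [466. 213.] 0.56
scene tin1 [392 187] [492. 362.] 0.49
scene tin1 sil [385. 172. 408. 196.] [502. 366.] 0.73
scene tin1 sil [364. 182. 387. 204.] [479. 293.] 0.62
scene tin1 sil [348. 196. 370. 222.] [478. 209.] 0.6
side tin1 [295 223] [490. 301.] 0.75
side tin1 [294 240] [474. 209.] 0.57
side tin1 [314 190] [593. 486.] 0.45
scene tray [385 216] [546. 251.] 0.83
wrist tin1 [323 267] [504. 252.] 0.68
```

View pics/s5.png

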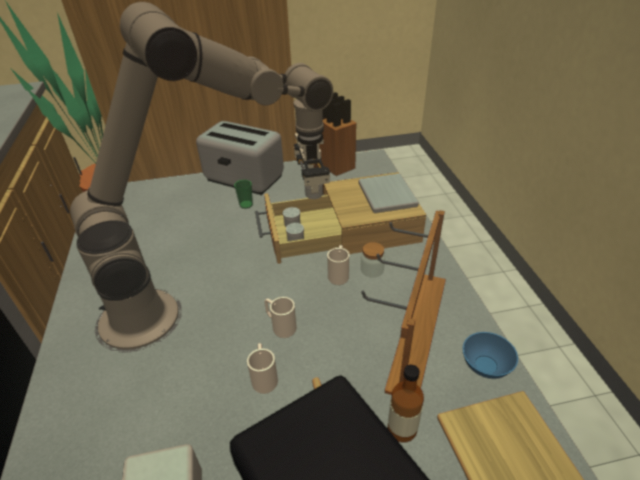

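The side view shows two tins in the drawer at (292,215) and (295,232), and no fourth tin on the counter. I'll lower the third.

Request:
send_rows(offset=[[0,0,0.4],[0,0,0.8],[0,0,1],[0,0,1],[0,0,1]], delta_rot=[[0,0,0],[0,0,0],[0,0,0],[0,0,0],[0,0,0]])

```text
time: 27.1
tool_pos: [549.1, 254.9, 61.2]
tcp_rot: [-3.141, -0.002, -0.0]
contact_force: [-0.0, -0.4, -1.3]
grip_width: 55.7
finger_force: 30.0
```

Request:
send_rows(offset=[[0,0,0.07],[0,0,0.12],[0,0,0.14],[0,0,0.15],[0,0,0.15]], delta_rot=[[0,0,0],[0,0,0],[0,0,0],[0,0,0],[0,0,0]])

```text
time: 27.72
tool_pos: [548.4, 254.6, 42.1]
tcp_rot: [-3.142, -0.001, -0.0]
contact_force: [-0.0, 0.4, -1.5]
grip_width: 55.2
finger_force: 30.0
```

Request:
send_rows(offset=[[0,0,0],[0,0,0],[0,0,0],[0,0,0]], delta_rot=[[0,0,0],[0,0,0],[0,0,0],[0,0,0]], grip=0.75)

```text
time: 28.22
tool_pos: [548.3, 254.6, 42.0]
tcp_rot: [3.142, -0.0, -0.0]
contact_force: [1.3, 0.0, 1.0]
grip_width: 68.5
finger_force: 0.0
```

Request:
send_rows(offset=[[0,0,-0.15],[0,0,-0.5],[0,0,-1],[0,0,-1]], delta_rot=[[0,0,0],[0,0,0],[0,0,0],[0,0,0]])

```text
time: 28.72
tool_pos: [551.2, 255.6, 168.8]
tcp_rot: [-3.138, -0.012, -0.0]
contact_force: [0.3, 0.1, -0.3]
grip_width: 68.6
finger_force: 0.0
```

Request:
send_rows(offset=[[-0.9,0,0],[-0.9,0,0],[-0.9,0,0],[-0.9,0,0]], delta_rot=[[0,0,0],[0,0,0],[0,0,0],[0,0,0]], grip=0)

```text
time: 29.22
tool_pos: [441.2, 254.8, 162.6]
tcp_rot: [-3.141, -0.002, -0.0]
contact_force: [1.0, -0.0, -0.1]
grip_width: 33.7
finger_force: 0.0
```

Request:
send_rows(offset=[[-0.9,0,0],[-0.9,0,0],[-0.9,0,0],[-0.9,0,0]], delta_rot=[[0,0,0],[0,0,0],[0,0,0],[0,0,0]])

```text
time: 29.72
tool_pos: [334.2, 255.1, 162.3]
tcp_rot: [-3.141, -0.002, -0.001]
contact_force: [-0.4, 0.6, 0.5]
grip_width: 0.7
finger_force: 0.0
```

```bash
python3 - <<'E'
from h import *
pose()
im=optics.capture("wrist");cv2.imwrite("pics/w6.png",im[:,:,::-1])
optics.capture("scene");optics.capture("side")
for c in ["wrist","scene","side"]: find("tin1",c,18,True,44); find("handle",c,75)
E
```

```text
t 29.73 tcp [334.2 255.1 162.3] rpy [-3.141e+00 -2.000e-03 -1.000e-03] grip 0.7 F [-0.4  0.6  0.5] ff 0.0
wrist tin1 [382  25] [479. 210.] 0.8
wrist tin1 [260  29] [477. 299.] 0.77
wrist tin1 sil [348.   0. 443.  71.] [470. 209.] 0.66
wrist tin1 sil [201.   0. 302.  65.] [471. 297.] 0.59
wrist handle [326 187] [369. 251.] 0.79
scene tin1 [358 212] [476. 210.] 0.91
scene tin1 [386 220] [558. 243.] 0.86
scene tin1 [377 199] [486. 292.] 0.61
scene tin1 sil [350. 194. 372. 222.] [477. 207.] 0.81
scene handle [340 179] [382. 236.] 0.97
side tin1 [316 226] [558. 268.] 0.74
side tin1 [296 238] [480. 222.] 0.67
side tin1 [291 223] [477. 306.] 0.5
side tin1 sil [286. 222. 306. 241.] [478. 221.] 0.85
side tin1 sil [306. 210. 322. 234.] [549. 256.] 0.75
side tin1 sil [283. 207. 302. 226.] [478. 312.] 0.49
side handle [257 224] [364. 253.] 0.72
side handle [295 236] [469. 159.] 0.69
```

View pics/w6.png

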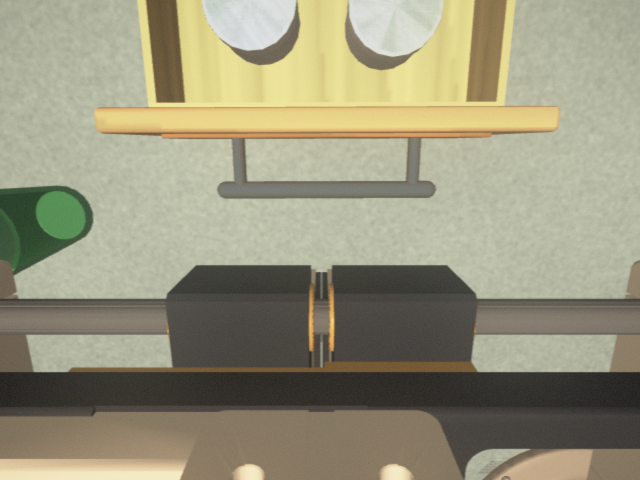

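The three tins are standing in the drawer, and the handle bar is at row 189, which puts it at x≈369, y≈252. Now I'll push the drawer in slowly.

Request:
send_rows(offset=[[0,0,0.4],[0,0,0.7],[0,0,0.85],[0,0,0.85],[0,0,0.85]], delta_rot=[[0,0,0],[0,0,0],[0,0,0],[0,0,0],[0,0,0]])

```text
time: 30.95
tool_pos: [332.8, 254.9, 60.6]
tcp_rot: [-3.141, -0.001, -0.0]
contact_force: [-0.2, -0.4, -0.4]
grip_width: 0.4
finger_force: 0.0
```

Request:
send_rows(offset=[[0.06,0,0],[0.1,0,0],[0.15,0,0],[0.2,0,0],[0.26,0,0],[0.34,0,0],[0.43,0,0],[0.52,0,0]], delta_rot=[[0,0,0],[0,0,0],[0,0,0],[0,0,0],[0,0,0],[0,0,0],[0,0,0],[0,0,0]])

```text
time: 31.95
tool_pos: [395.5, 254.6, 59.8]
tcp_rot: [3.142, -0.0, -0.0]
contact_force: [-1.6, 0.8, 0.2]
grip_width: 0.5
finger_force: 0.7
```

Request:
send_rows(offset=[[0.09,0,0],[0.18,0,0],[0.27,0,0],[0.36,0,0],[0.45,0,0],[0.54,0,0],[0.62,0,0],[0.7,0,0]], delta_rot=[[0,0,0],[0,0,0],[0,0,0],[0,0,0],[0,0,0],[0,0,0],[0,0,0],[0,0,0]])

```text
time: 32.95
tool_pos: [479.3, 254.6, 59.9]
tcp_rot: [3.142, -0.0, -0.0]
contact_force: [-1.1, 0.9, -0.3]
grip_width: 0.4
finger_force: 0.7
```

Request:
send_rows(offset=[[0.06,0,0],[0.11,0,0],[0.16,0,0],[0.2,0,0],[0.23,0,0],[0.26,0,0],[0.29,0,0],[0.31,0,0]], delta_rot=[[0,0,0],[0,0,0],[0,0,0],[0,0,0],[0,0,0],[0,0,0],[0,0,0],[0,0,0]])

```text
time: 33.95
tool_pos: [516.1, 254.6, 59.9]
tcp_rot: [3.141, -0.0, -0.0]
contact_force: [-1.0, -0.3, -0.2]
grip_width: 0.6
finger_force: 0.6
```

```bash
python3 - <<'E'
from h import *
pose()
optics.capture("scene");optics.capture("side")
for c in ["scene","side"]: find("handle",c,75)
E
```

```text
t 33.95 tcp [516.1 254.6  59.9] rpy [ 3.141 -0.    -0.   ] grip 0.6 F [-1.  -0.3 -0.2] ff 0.6
scene handle [384 206] [546. 239.] 0.94
side handle [312 214] [544. 258.] 0.93
```

Request:
send_rows(offset=[[0.025,0,0],[0.05,0,0],[0.075,0,0],[0.095,0,0],[0.115,0,0],[0.13,0,0],[0.145,0,0],[0.16,0,0]], delta_rot=[[0,0,0],[0,0,0],[0,0,0],[0,0,0],[0,0,0],[0,0,0],[0,0,0],[0,0,0]])

```text
time: 35.15
tool_pos: [533.5, 254.6, 59.8]
tcp_rot: [3.141, 0.003, 0.0]
contact_force: [-7.5, -0.3, 4.9]
grip_width: 0.2
finger_force: 3.7
```

Request:
send_rows(offset=[[0.01,0,0],[0.02,0,0],[0.03,0,0],[0.04,0,0]], delta_rot=[[0,0,0],[0,0,0],[0,0,0],[0,0,0]])

```text
time: 35.65
tool_pos: [540.3, 254.6, 59.9]
tcp_rot: [3.142, -0.001, -0.0]
contact_force: [0.1, 0.4, 0.0]
grip_width: 0.3
finger_force: 0.1
```

Request:
send_rows(offset=[[0.008,0,0],[0.015,0,0],[0.022,0,0],[0.03,0,0],[0.035,0,0]], delta_rot=[[0,0,0],[0,0,0],[0,0,0],[0,0,0],[0,0,0]])

```text
time: 36.28
tool_pos: [544.1, 254.6, 59.9]
tcp_rot: [3.142, -0.0, -0.0]
contact_force: [-0.4, 0.6, 0.2]
grip_width: 0.2
finger_force: 0.0
```

```bash
python3 - <<'E'
from h import *
pose()
optics.capture("scene");im=optics.capture("side")
for c in ["scene","side"]: find("handle",c,75)
E
```

```text
t 36.27 tcp [544.1 254.6  59.9] rpy [ 3.142 -0.    -0.   ] grip 0.2 F [-0.4  0.6  0.2] ff 0.0
scene handle [392 207] [563. 249.] 0.86
scene handle [254 248] [ 372. -116.] 0.48
side handle [316 212] [559. 270.] 0.92
```

Request:
send_rows(offset=[[0.008,0,0],[0.016,0,0],[0.016,0,0]], delta_rot=[[0,0,0],[0,0,0],[0,0,0]])

```text
time: 36.85
tool_pos: [544.8, 254.6, 59.8]
tcp_rot: [3.141, 0.002, -0.0]
contact_force: [-5.6, -0.6, 3.0]
grip_width: 0.3
finger_force: 2.5
```

Request:
send_rows(offset=[[0.008,0,0],[0.016,0,0],[0.016,0,0]], delta_rot=[[0,0,0],[0,0,0],[0,0,0]])

```text
time: 37.22
tool_pos: [544.9, 254.6, 59.8]
tcp_rot: [3.141, 0.006, 0.0]
contact_force: [-11.9, -1.5, 7.5]
grip_width: 0.2
finger_force: 5.7
```

The force shows the drawer against its hard stop, so it is home and the catch holds. I'll back off and move over mug M3.

Request:
send_rows(offset=[[-0.05,0,0],[-0.15,0,0],[-0.3,0,0],[-0.3,0,0]], delta_rot=[[0,0,0],[0,0,0],[0,0,0],[0,0,0]])

```text
time: 37.72
tool_pos: [510.7, 254.6, 59.9]
tcp_rot: [3.141, 0.001, 0.0]
contact_force: [0.5, -0.9, 0.3]
grip_width: 0.4
finger_force: 0.0
```

Request:
send_rows(offset=[[0,0,-0.5],[0,0,-1],[0,0,-1]], delta_rot=[[0,0,0],[0,0,0],[0,0,0]])

```text
time: 38.1
tool_pos: [515.3, 255.6, 185.4]
tcp_rot: [-3.138, -0.011, -0.0]
contact_force: [0.2, 0.7, -0.6]
grip_width: 0.4
finger_force: 0.0
```

Request:
send_rows(offset=[[0.2,0.8,-0.4],[0.2,0.8,-0.4],[0.2,0.8,-0.4]], delta_rot=[[0,0,0],[0,0,0],[0,0,0]], grip=1)

```text
time: 38.48
tool_pos: [537.6, 156.0, 228.8]
tcp_rot: [3.141, -0.003, -0.004]
contact_force: [-0.0, 0.5, -0.3]
grip_width: 25.8
finger_force: 0.0
```

Request:
send_rows(offset=[[0.1,0.8,-0.2],[0.1,0.8,-0.2],[0.1,0.8,-0.2],[0.1,0.8,-0.2]], delta_rot=[[0,0,0],[0,0,0],[0,0,0],[0,0,0]])

```text
time: 38.98
tool_pos: [547.4, 63.6, 250.8]
tcp_rot: [-3.141, 0.002, -0.0]
contact_force: [-0.3, 0.7, 0.6]
grip_width: 65.9
finger_force: 0.0
```

```bash
python3 - <<'E'
from h import *
pose()
im=optics.capture("wrist");cv2.imwrite("pics/w7.png",im[:,:,::-1]); k=optics.get_calibration("wrist");np.save("k7.npy",k["world_from_camera"])
optics.capture("scene");optics.capture("side")
for c in ["wrist","scene","side"]: find("mug1",c,0,True,48); find("mug1_handle",c,50);find("hook1",c,220); find("handle",c,75)
E
```

```text
t 38.98 tcp [547.4  63.6 250.8] rpy [-3.141e+00  2.000e-03 -0.000e+00] grip 65.9 F [-0.3  0.7  0.6] ff 0.0
wrist mug1 [362 176] [575.  20.] 0.85
wrist mug1 [351  66] [684.  34.] 0.18
wrist mug1 sil [297. 146. 407. 225.] [573.  23.] 0.59
wrist handle [107 199] [562. 254.] 0.98
scene mug1 [193 291] [ 310. -291.] 0.96
scene mug1 [255 271] [ 387. -136.] 0.57
scene mug1 [341 271] [567.  23.] 0.56
scene mug1 sil [331. 244. 367. 283.] [573.  27.] 0.88
scene mug1 sil [173. 262. 212. 299.] [ 314. -282.] 0.82
scene mug1 sil [237. 237. 264. 280.] [ 385. -134.] 0.7
scene mug1_handle [207 272] [ 322. -240.] 0.78
scene hook1 [320 301] [ 666. -179.] 0.67
scene hook1 [259 315] [ 593. -288.] 0.65
scene hook1 [375 282] [723. -67.] 0.58
scene handle [390 211] [568. 234.] 0.77
scene handle [374 283] [679.  11.] 0.33
side mug1 [284 329] [ 386. -131.] 0.71
side mug1 [342 279] [583.  17.] 0.71
side mug1 [271 310] [362. -56.] 0.59
side mug1 [265 380] [ 317. -281.] 0.56
side mug1 sil [266. 298. 297. 339.] [ 384. -127.] 0.79
side mug1 sil [359. 213. 444. 394.] [ 737. -189.] 0.75
side mug1 sil [245. 344. 276. 396.] [ 314. -284.] 0.74
side mug1 sil [328. 247. 349. 282.] [573.  27.] 0.68
side mug1_handle [258 356] [ 309. -244.] 0.61
side hook1 [405 229] [734. -59.] 0.78
side hook1 [390 259] [ 659. -161.] 0.73
side hook1 [376 301] [ 586. -287.] 0.71
side handle [318 216] [562. 243.] 0.57
```

View pics/w7.png

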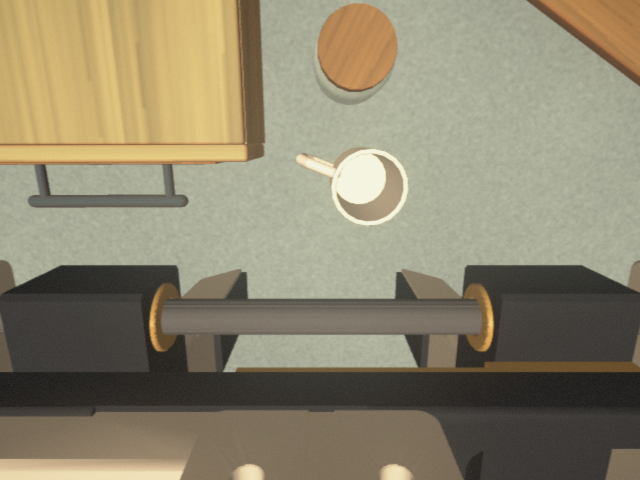

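The closed drawer is at upper left. M3's rim is centred at (370,186) and its handle end is at (301,159). The sugar jar is at (357,46).

```bash
python3 - <<'E'
from h import *
k=optics.get_calibration("wrist"); k=dict(k,world_from_camera=np.load("k7.npy"))
c=onz((369.5,186.5),k,95)[:2]; 
for z in (75,79): 
    h=onz((301,159),k,z)[:2]; print(c.round(1),h.round(1),np.hypot(*(h-c)).round(1),"handle angle",np.degrees(np.arctan2(*(h-c)[::-1])).round(1))
print("base",onz((361,181),k,4)[:2].round(1))
p=[onz(q,k,249)[:2] for q in ((528,0),(640,83))];print(p,np.degrees(np.arctan2(*(p[1]-p[0])[::-1])))
# rail yaw: fit hooks spaced 130 to scene+side averages
h=np.array([[727.5,-65],[664,-174],[590,-290]])
f=lambda q: (np.array([[q[0]-s*130*np.sin(q[2])*-1*-1, q[1]+s*130*np.cos(q[2])] for s in (1,0,-1)])-h).ravel()
r=least_squares(f,[664,-174,-.55]).x; print(r, np.degrees(r[2]),f(r).round(1))
E
```

```text
[575.1  23.6] [596.4  81. ] 61.2 handle angle 69.7
[575.1  23.6] [596.6  80.8] 61.1 handle angle 69.5
base [570.1  21.2]
[array([663.397931  , -14.04624013]), array([634.32818167, -62.15267648])] -121.14372228991868
[ 6.60500000e+02 -1.76333333e+02 -5.48549399e-01] -31.429565389694314 [ 0.8 -0.4 -3.5 -2.3  2.7  2.7]
```

Request:
send_rows(offset=[[0.225,0.333,0],[0.225,0.333,0],[0.225,0.333,0],[0.225,0.333,0],[0.225,0.333,0],[0.225,0.333,0],[0.225,0.333,0],[0.225,0.333,0]], delta_rot=[[0,0,-0.1933],[0,0,-0.1933],[0,0,-0.1933],[0,0,-0.1933],[0,0,-0.1933],[0,0,-0.1933],[0,0,-0.1933],[0,0,-0.1933]])

```text
time: 40.88
tool_pos: [574.8, 22.6, 251.9]
tcp_rot: [3.142, 0.0, 1.213]
contact_force: [0.5, -0.3, 0.3]
grip_width: 91.5
finger_force: 0.0
```

Request:
send_rows(offset=[[0,0,0.3],[0,0,0.6],[0,0,0.9],[0,0,1],[0,0,1]], delta_rot=[[0,0,0],[0,0,0],[0,0,0],[0,0,0],[0,0,0]])

```text
time: 41.5
tool_pos: [574.8, 22.6, 131.9]
tcp_rot: [-3.141, 0.0, 1.213]
contact_force: [-0.4, -0.3, 0.1]
grip_width: 92.0
finger_force: 0.0
```

```bash
python3 - <<'E'
from h import *
pose()
optics.capture("wrist")
find("mug1","wrist",0,True,80); find("hook1","wrist",220); find("sugar_jar","wrist",0)
E
```

```text
t 41.5 tcp [574.8  22.6 131.9] rpy [-3.141  0.     1.213] grip 92.0 F [-0.4 -0.3  0.1] ff 0.0
wrist mug1 [320 226] [574.  23.] 0.69
wrist mug1 sil [262. 136. 380. 300.] [578.  30.] 0.69
wrist mug1 sil [603. 180. 640. 268.] [744. -26.] 0.61
wrist sugar_jar [451 161] [685.  35.] 0.72
```

Request:
send_rows(offset=[[0,0,0.25],[0,0,0.5],[0,0,0.64],[0,0,0.64],[0,0,0.64]], delta_rot=[[0,0,0],[0,0,0],[0,0,0],[0,0,0],[0,0,0]])

```text
time: 42.38
tool_pos: [575.7, 22.5, 56.3]
tcp_rot: [3.14, -0.0, 1.214]
contact_force: [0.0, -0.3, 0.5]
grip_width: 91.5
finger_force: 0.0
```

Request:
send_rows(offset=[[0,0,0],[0,0,0],[0,0,0],[0,0,0],[0,0,0],[0,0,0]], delta_rot=[[0,0,0],[0,0,0],[0,0,0],[0,0,0],[0,0,0],[0,0,0]], grip=0.5)

```text
time: 43.12
tool_pos: [574.9, 22.6, 55.3]
tcp_rot: [3.141, 0.0, 1.214]
contact_force: [-0.9, -0.8, 3.3]
grip_width: 62.2
finger_force: 30.0
```

Request:
send_rows(offset=[[0,0,-0.1],[0,0,-0.2],[0,-0.3,-0.4],[0,-0.5,-0.4],[0,-0.5,-0.4]], delta_rot=[[0,0,0],[0,0,0],[0,0,0],[0,0,0],[0,0,0]])

```text
time: 43.75
tool_pos: [517.5, 44.1, 104.0]
tcp_rot: [-3.142, 0.0, 1.215]
contact_force: [0.5, 0.8, -2.8]
grip_width: 62.7
finger_force: 30.0
```

Request:
send_rows(offset=[[0,0,-0.5],[0,0,-1],[0,0,-1],[0,0,-1]], delta_rot=[[0,0,0],[0,0,0],[0,0,0],[0,0,0]])

```text
time: 44.25
tool_pos: [518.5, 43.3, 222.4]
tcp_rot: [-3.141, 0.0, 1.214]
contact_force: [-0.6, 0.1, -3.2]
grip_width: 62.4
finger_force: 30.0
```

Request:
send_rows(offset=[[-0.25,0.5,-0.09],[-0.439,0.99,-0.09],[-0.439,0.99,-0.09],[-0.439,0.99,-0.09],[-0.439,0.99,-0.09]], delta_rot=[[0,0,0.0302],[0,0,0.0302],[0,0,0.0302],[0,0,0.0302],[0,0,0.0302]])

```text
time: 44.88
tool_pos: [610.5, -46.2, 233.1]
tcp_rot: [-3.139, 0.001, 1.025]
contact_force: [-1.1, 0.6, -2.5]
grip_width: 62.3
finger_force: 30.0
```

```bash
python3 - <<'E'
from h import *
pose()
im=optics.capture("wrist");cv2.imwrite("pics/w8.png",im[:,:,::-1]); k=optics.get_calibration("wrist");np.save("k8.npy",k["world_from_camera"])
find("hook1","wrist",220); find("mug1_handle","wrist",229)
E
```

```text
t 44.88 tcp [610.5 -46.2 233.1] rpy [-3.139e+00  1.000e-03  1.025e+00] grip 62.3 F [-1.1  0.6 -2.5] ff 30.0
wrist hook1 [568 193] [728. -68.] 0.74
```

View pics/w8.png

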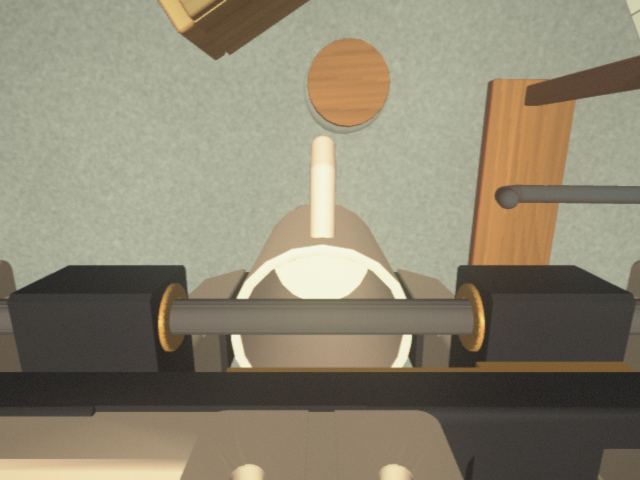

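The prong runs horizontally at row 194 with its tip at (508,198). The mug handle points straight up the image, over rows 137–236. I'll compute the lateral offset between prong and handle opening.

```bash
python3 - <<'E'
from h import *
k=optics.get_calibration("wrist"); k=dict(k,world_from_camera=np.load("k8.npy"))
T=np.array([610.5,-46.2]); a=1.025; ex=np.array([np.cos(a),np.sin(a)]); ey=np.array([np.sin(a),-np.cos(a)])
def p(n,uv,z): w=onz(uv,k,z)[:2]-T; print(n,"toolx %.1f tooly %.1f"%(w@ex,w@ey))
for u in (530,630): p("prong",(u,194.5),220)
p("tip",(508,198),241)
p("handle outer",(322,137),255); p("handle outer lower",(322,137),250); p("handle join top",(322,236),257); p("rim top",(322,248),273); p("rim l",(232,316),273);p("rim r",(412,316),273)
E
```

```text
prong toolx 41.3 tooly 94.5
prong toolx 41.4 tooly 139.8
tip toolx 42.8 tooly 74.4
handle outer toolx 66.1 tooly 0.1
handle outer lower toolx 66.1 tooly 0.1
handle join top toolx 31.0 tooly 0.1
rim top toolx 31.0 tooly 0.1
rim l toolx 6.8 tooly -30.5
rim r toolx 7.0 tooly 30.9
```

Request:
send_rows(offset=[[-0.027,0.1,0],[-0.027,0.22,0],[-0.027,0.35,0],[-0.027,0.48,0],[-0.027,0.61,0],[-0.027,0.74,0],[-0.027,0.86,0],[-0.027,0.86,0]], delta_rot=[[0,0,0],[0,0,0],[0,0,0],[0,0,0],[0,0,0],[0,0,0],[0,0,0],[0,0,0]])

```text
time: 46.02
tool_pos: [698.6, -104.6, 233.3]
tcp_rot: [3.142, 0.0, 1.024]
contact_force: [0.5, 0.1, -3.1]
grip_width: 62.0
finger_force: 30.0
```

Request:
send_rows(offset=[[0,0,0.05],[0,0,0.1],[0,0,0.15],[0,0,0.18],[0,0,0.2],[0,0,0.2]], delta_rot=[[0,0,0],[0,0,0],[0,0,0],[0,0,0],[0,0,0],[0,0,0]])

```text
time: 46.78
tool_pos: [698.0, -103.7, 209.8]
tcp_rot: [-3.141, 0.0, 1.025]
contact_force: [0.3, -0.3, -3.2]
grip_width: 62.4
finger_force: 30.0
```

```bash
python3 - <<'E'
from h import *
pose()
im=optics.capture("wrist");cv2.imwrite("pics/w9.png",im[:,:,::-1])
s=optics.capture("scene");cv2.imwrite("pics/s9.png",cv2.resize(s[220:400,180:460,::-1],None,fx=2.5,fy=2.5))
E
```

```text
t 46.77 tcp [ 698.  -103.7  209.8] rpy [-3.141  0.     1.025] grip 62.4 F [ 0.3 -0.3 -3.2] ff 30.0
```

View pics/w9.png

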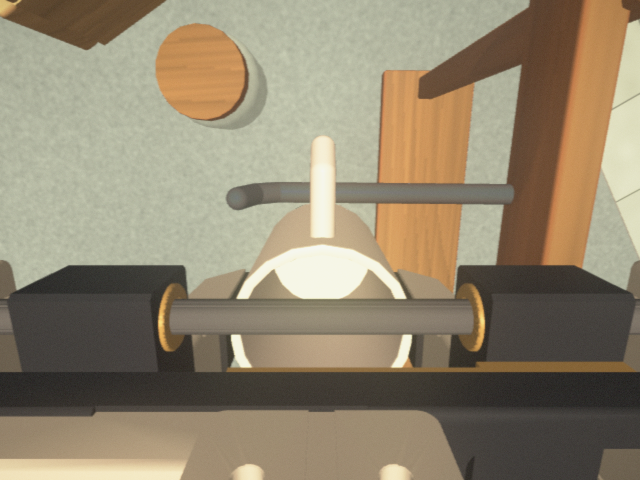

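The handle bar crosses above the prong at (322,193), with the tip at (238,197) and the root at (510,193), so the prong is through the opening. I'll lower the last few millimetres and release.

Request:
send_rows(offset=[[0,0,0.015],[0,0,0.03],[0,0,0.03]], delta_rot=[[0,0,0],[0,0,0],[0,0,0]])

```text
time: 47.25
tool_pos: [697.9, -103.6, 206.1]
tcp_rot: [-3.141, 0.0, 1.025]
contact_force: [0.7, -0.8, -3.2]
grip_width: 62.3
finger_force: 30.0
```

Request:
send_rows(offset=[[0,0,0],[0,0,0],[0,0,0],[0,0,0],[0,0,0],[0,0,0],[0,0,0],[0,0,0]], delta_rot=[[0,0,0],[0,0,0],[0,0,0],[0,0,0],[0,0,0],[0,0,0],[0,0,0],[0,0,0]], grip=0.82)

```text
time: 48.25
tool_pos: [698.0, -103.7, 206.3]
tcp_rot: [3.142, 0.0, 1.024]
contact_force: [0.3, -0.8, -0.1]
grip_width: 75.3
finger_force: 0.0
```

Request:
send_rows(offset=[[0,0,-0.1],[0,0,-0.3],[0,0,-0.6],[0,0,-0.9],[0,0,-0.9]], delta_rot=[[0,0,0],[0,0,0],[0,0,0],[0,0,0],[0,0,0]])

```text
time: 48.88
tool_pos: [699.0, -103.9, 319.3]
tcp_rot: [3.134, -0.002, 1.025]
contact_force: [-0.6, -0.0, -0.2]
grip_width: 75.2
finger_force: 0.0
```

```bash
python3 - <<'E'
from h import *
pose()
im=optics.capture("wrist")
s=optics.capture("scene");
a=cv2.resize(im[:,:,::-1],(400,300)); b=cv2.resize(s[200:410,180:460,::-1],(400,300)); c=cv2.resize(optics.capture("side")[180:390,220:500,::-1],(400,300))
cv2.imwrite("pics/m10.png",np.vstack([np.hstack([a,b]),np.hstack([c,c*0])]))
for cc in ["scene","side"]: find("mug1",cc,0,True,48); find("mug1_handle",cc,50)
E
```

```text
t 48.88 tcp [ 699.  -103.9  319.3] rpy [ 3.134e+00 -2.000e-03  1.025e+00] grip 75.2 F [-0.6 -0.  -0.2] ff 0.0
scene mug1 [193 294] [ 317. -295.] 0.77
scene mug1 [375 300] [693.  11.] 0.68
scene mug1 [255 272] [ 390. -137.] 0.66
scene mug1 sil [339. 280. 387. 310.] [668. -25.] 0.86
scene mug1 sil [175. 262. 212. 303.] [ 314. -285.] 0.73
scene mug1 sil [237. 237. 267. 280.] [ 386. -134.] 0.69
scene mug1 sil [222. 279. 427. 415.] [ 710. -214.] 0.34
scene mug1_handle [206 271] [ 318. -241.] 0.77
side mug1 [284 328] [ 386. -128.] 0.81
side mug1 [400 257] [784.  71.] 0.8
side mug1 [263 380] [ 313. -278.] 0.67
side mug1 sil [244. 345. 277. 392.] [ 315. -286.] 0.94
side mug1 sil [385. 224. 409. 267.] [766.  59.] 0.83
side mug1 sil [266. 295. 299. 336.] [ 384. -128.] 0.63
side mug1_handle [257 354] [ 307. -238.] 0.57
```

View pics/m10.png

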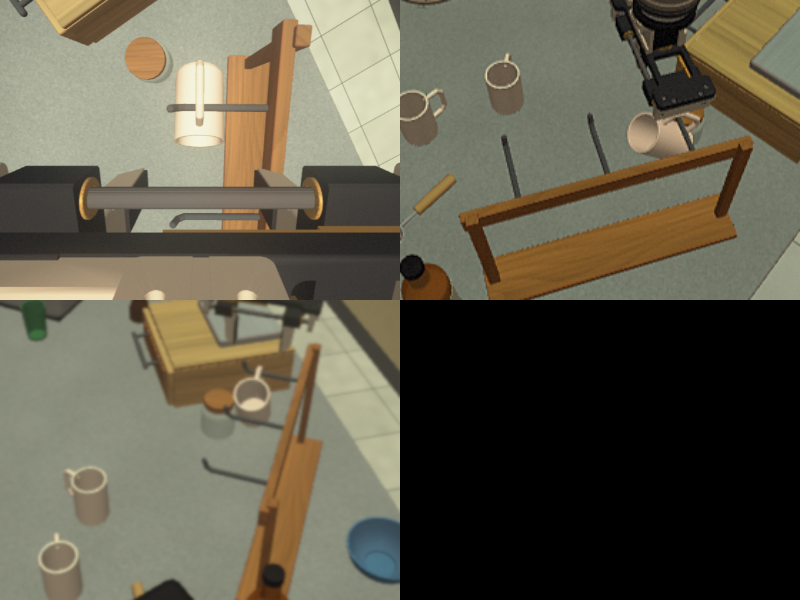

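Mug M3 hangs on hook1: the prong passes through its handle at (200,107) in the wrist view. For the other mugs I'll fit the pose by matching silhouettes numerically.

```bash
cat >> h.py <<'E'
def render(q,k):
    x,y,a=q; m=np.zeros((480,640),np.uint8); t=np.linspace(0,2*np.pi,40)
    M=np.array([[np.cos(a),-np.sin(a)],[np.sin(a),np.cos(a)]])
    W=lambda P: np.c_[P[:,:2]@M.T+[x,y],P[:,2]]
    c=np.vstack([np.c_[32*np.cos(t),32*np.sin(t),t*0+z] for z in (0,95)])
    cv2.fillConvexPoly(m,cv2.convexHull((proj(W(c),k)*16).round().astype(np.int32)),1,shift=4)
    H=np.array([[0,y_,z_] for y_,z_ in [(30,79.5),(52,79.5),(61.5,70),(61.5,30),(52,20.5),(30,20.5)]],float)
    T=np.linalg.inv((K[k] if isinstance(k,str) else k)["world_from_camera"]); d=(T[:3,:3]@[x,y,50]+T[:3,3])[2]
    f=(K[k] if isinstance(k,str) else k)["fx"]
    cv2.polylines(m,[(proj(W(H),k)*16).round().astype(np.int32)],False,1,max(1,int(round(9*f/d))),shift=4)
    return m>0
def fitmug(x0,y0,views):
    # views: list of (k, mask, weight)
    def cost(q): return sum(w*(1-(m&(r:=render(q,k))).sum()/max(1,(m|r).sum())) for k,m,w in views)
    best=min(((cost((x0,y0,a)),a) for a in np.arange(-np.pi,np.pi,.1)))
    q=np.array([x0,y0,best[1]]); s=np.array([6,6,.15])
    from scipy.optimize import minimize
    r=minimize(cost,q,method="Nelder-Mead",options=dict(initial_simplex=np.vstack([q]+[q+np.eye(3)[i]*s for i in range(3)]),xatol=.05,fatol=1e-4,maxiter=200))
    return r.x,r.fun
def masks(c,k,x,y):
    u=proj([[x,y,48]],k)[0]; out=[]
    for d in finder.silhouettes("mug1",c):
        b=d["box"]
        if b[0]<u[0]<b[2] and b[1]<u[1]<b[3] and (b[2]-b[0])<260: out.append(d["region"])
    return out[:1]
E
python3 - <<'E'
from h import *
for n,(x,y) in {"M2":(386,-131),"M1":(313,-286)}.items():
    v=[]
    for c in K:
        optics.capture(c)
        for m in masks(c,c,x,y): v.append((c,m,1)); q,f=fitmug(x,y,[(c,m,1)]); print(n,c,q.round(2),round(f,3))
    q,f=fitmug(x,y,v); print(n,len(v),q.round(2),np.degrees(q[2]).round(1),round(f,3))
E
```

```text
M2 scene [ 385.61 -134.3     0.69] 0.066
M2 side [ 387.69 -132.79    0.68] 0.06
M2 2 [ 386.65 -135.32    0.65] 37.1 0.141
M1 scene [ 316.35 -289.84   -0.  ] 0.134
M1 side [ 3.1449e+02 -2.8465e+02 -3.0000e-02] 0.092
M1 2 [ 3.1473e+02 -2.8874e+02 -5.0000e-02] -3.0 0.242
```

Request:
send_rows(offset=[[-0.522,-0.697,0],[-0.522,-0.697,0],[-0.522,-0.697,0]], delta_rot=[[0,0,0],[0,0,0],[0,0,0]])

```text
time: 50.1
tool_pos: [591.6, -113.8, 315.2]
tcp_rot: [-3.141, 0.0, 1.023]
contact_force: [0.9, 0.1, -0.2]
grip_width: 75.2
finger_force: 0.0
```

Request:
send_rows(offset=[[-0.522,-0.697,0.2],[-0.522,-0.697,0.2],[-0.522,-0.697,0.2]], delta_rot=[[0,0,0],[0,0,0],[0,0,0]], grip=1)

```text
time: 50.48
tool_pos: [488.4, -123.7, 290.2]
tcp_rot: [-3.14, 0.0, 1.023]
contact_force: [-0.2, -0.2, 0.5]
grip_width: 91.5
finger_force: 0.0
```

Request:
send_rows(offset=[[-0.522,-0.697,0.35],[-0.522,-0.697,0.35],[-0.522,-0.697,0.35],[-0.522,-0.697,0.35],[-0.522,-0.697,0.35]], delta_rot=[[0,0,0],[0,0,0],[0,0,0],[0,0,0],[0,0,0]])

```text
time: 51.1
tool_pos: [388.0, -134.4, 249.1]
tcp_rot: [3.139, -0.0, 1.025]
contact_force: [0.2, -0.3, -0.7]
grip_width: 91.7
finger_force: 0.0
```

```bash
python3 - <<'E'
from h import *
pose()
im=optics.capture("wrist"); k=optics.get_calibration("wrist"); cv2.imwrite("pics/w11.png",im[:,:,::-1])
for m in masks("wrist",k,386,-134):
    v,u=np.nonzero(m);print(u.min(),u.max(),v.min(),v.max()); q,f=fitmug(386,-134,[(k,m,1)]);print(q.round(2),np.degrees(q[2]),f)
find("mug1","wrist",0);find("mug1_handle","wrist",50)
E
```

```text
t 51.1 tcp [ 388.  -134.4  249.1] rpy [ 3.139 -0.     1.025] grip 91.7 F [ 0.2 -0.3 -0.7] ff 0.0
253 360 174 255
[ 387.89 -134.67    0.68] 38.82623413007621 0.04502781641168285
wrist mug1 [339 341] [ 319. -287.] 0.71
wrist mug1 [322 204] [ 387. -136.] 0.68
wrist mug1_handle [314 334] [ 313. -241.] 0.61
```

Request:
send_rows(offset=[[0,0,0],[0,0,0],[0,0,0],[0,0,0],[0,0,0],[0,0,0],[0,0,0],[0,0,0]], delta_rot=[[0,0,-0.1947],[0,0,-0.1947],[0,0,-0.1947],[0,0,-0.1947],[0,0,-0.1947],[0,0,-0.1947],[0,0,-0.1947],[0,0,-0.1947]])

```text
time: 52.3
tool_pos: [386.2, -133.9, 248.4]
tcp_rot: [3.142, 0.0, 2.247]
contact_force: [-0.1, -0.9, -0.2]
grip_width: 91.8
finger_force: 0.0
```

Request:
send_rows(offset=[[0,0,0.3],[0,0,0.6],[0,0,0.9],[0,0,1],[0,0,1]], delta_rot=[[0,0,0],[0,0,0],[0,0,0],[0,0,0],[0,0,0]])

```text
time: 52.92
tool_pos: [386.1, -133.9, 128.3]
tcp_rot: [-3.141, -0.001, 2.247]
contact_force: [-0.1, 0.3, 1.1]
grip_width: 91.5
finger_force: 0.0
```

```bash
python3 - <<'E'
from h import *
pose()
im=optics.capture("wrist"); k=optics.get_calibration("wrist")
for m in masks("wrist",k,387.5,-134.5):
    q,f=fitmug(387.5,-134.5,[(k,m,1)]);print(q.round(2),np.degrees(q[2]),f)
E
```

```text
t 52.92 tcp [ 386.1 -133.9  128.3] rpy [-3.141e+00 -1.000e-03  2.247e+00] grip 91.5 F [-0.1  0.3  1.1] ff 0.0
[ 388.29 -134.36    0.65] 37.331951474401926 0.18532583928300173
```

Request:
send_rows(offset=[[-0.01,0,0.25],[-0.01,0,0.5],[-0.01,0,0.608],[-0.01,0,0.608],[-0.01,0,0.608]], delta_rot=[[0,0,0],[0,0,0],[0,0,0],[0,0,0],[0,0,0]])

```text
time: 53.65
tool_pos: [387.6, -135.3, 56.4]
tcp_rot: [3.141, 0.002, 2.248]
contact_force: [0.0, -0.6, 0.7]
grip_width: 91.7
finger_force: 0.0
```

Request:
send_rows(offset=[[0,0,0],[0,0,0],[0,0,0],[0,0,0],[0,0,0],[0,0,0]], delta_rot=[[0,0,0],[0,0,0],[0,0,0],[0,0,0],[0,0,0],[0,0,0]], grip=0.5)

```text
time: 54.4
tool_pos: [387.0, -134.9, 55.5]
tcp_rot: [3.141, 0.001, 2.248]
contact_force: [-0.1, 2.2, 3.9]
grip_width: 62.0
finger_force: 30.0
```

Request:
send_rows(offset=[[0,0,-0.3],[0,0,-0.7],[0,0,-1],[0,0,-1]], delta_rot=[[0,0,0],[0,0,0],[0,0,0],[0,0,0]])

```text
time: 54.9
tool_pos: [387.7, -135.4, 177.0]
tcp_rot: [3.14, 0.004, 2.248]
contact_force: [-0.2, -0.4, -3.3]
grip_width: 62.3
finger_force: 30.0
```

Request:
send_rows(offset=[[0,0,-0.49],[0,0,-0.49],[0,0,-0.49],[0,0,-0.49],[0,0,-0.49],[0,0,-0.49],[0,0,-0.49],[0,0,-0.49]], delta_rot=[[0,0,0.1947],[0,0,0.1947],[0,0,0.1947],[0,0,0.1947],[0,0,0.1947],[0,0,0.1947],[0,0,0.1947],[0,0,0.1947]])

```text
time: 55.9
tool_pos: [385.9, -134.5, 232.3]
tcp_rot: [-3.138, 0.0, 1.025]
contact_force: [-0.9, -0.3, -3.3]
grip_width: 62.2
finger_force: 30.0
```

Request:
send_rows(offset=[[0.243,0.615,-0.015],[0.243,0.615,-0.015],[0.243,0.615,-0.015]], delta_rot=[[0,0,0],[0,0,0],[0,0,0]])

```text
time: 56.28
tool_pos: [465.1, -148.1, 234.3]
tcp_rot: [-3.139, 0.0, 1.027]
contact_force: [-0.8, 0.0, -2.6]
grip_width: 62.5
finger_force: 30.0
```

Request:
send_rows(offset=[[0.243,0.615,0],[0.243,0.615,0],[0.243,0.615,0],[0.243,0.615,0],[0.243,0.615,0]], delta_rot=[[0,0,0],[0,0,0],[0,0,0],[0,0,0],[0,0,0]])

```text
time: 56.9
tool_pos: [542.2, -161.5, 236.2]
tcp_rot: [-3.141, 0.0, 1.024]
contact_force: [-0.7, -0.7, -1.7]
grip_width: 62.4
finger_force: 30.0
```

```bash
cat > pr.py <<'E'
from h import *
o=pose(); im=optics.capture("wrist"); k=optics.get_calibration("wrist"); cv2.imwrite("pics/wx.png",im[:,:,::-1])
T=o["tool_pos"][:2]; a=o["tcp_rot"][2]; ex=np.array([np.cos(a),np.sin(a)]); ey=np.array([np.sin(a),-np.cos(a)])
for d in finder.pinpoint("hook1","wrist"): w=onz(d["uv"],k,220)[:2]-T; print("hook",np.round(d["uv"]),"toolx %.1f tooly %.1f"%(w@ex,w@ey),round(d["confidence"],2))
hsv=cv2.cvtColor(im,cv2.COLOR_RGB2HSV).astype(int)
for u in (560,600,630): # grey, dark pixels in rows 150-250
    col=[r for r in range(150,255) if hsv[r,u,1]<60 and hsv[r,u,2]<100]; 
    if col: w=onz((u,np.mean(col)),k,220)[:2]-T; print(u,col[0],col[-1],len(col),"prong toolx %.1f"%(w@ex))
reg=(hsv[100:250,290:355,1]<90)&(hsv[100:250,290:355,2]>150); v,u=np.nonzero(reg); print("bright handle rows",v.min()+100,"cols at top",u[v<v.min()+15].mean()+290)
E
python3 pr.py
```

```text
t 56.9 tcp [ 542.2 -161.5  236.2] rpy [-3.141  0.     1.024] grip 62.4 F [-0.7 -0.7 -1.7] ff 30.0
hook [564. 185.] toolx 45.3 tooly 111.4 0.87
560 191 191 1 prong toolx 42.4
600 191 192 2 prong toolx 42.2
630 191 193 3 prong toolx 42.0
bright handle rows 100 cols at top 322.0
```

Request:
send_rows(offset=[[-0.01,0.1,0.015],[-0.01,0.22,0.015],[-0.01,0.35,0.015],[-0.01,0.48,0.015],[-0.01,0.61,0.015],[-0.01,0.74,0.015],[-0.01,0.86,0.015],[-0.01,0.86,0.015]], delta_rot=[[0,0,0],[0,0,0],[0,0,0],[0,0,0],[0,0,0],[0,0,0],[0,0,0],[0,0,0]])

```text
time: 58.0
tool_pos: [631.3, -217.1, 233.2]
tcp_rot: [-3.141, 0.0, 1.024]
contact_force: [-1.2, 1.1, -2.2]
grip_width: 62.2
finger_force: 30.0
```

Request:
send_rows(offset=[[0,0,0.05],[0,0,0.1],[0,0,0.15],[0,0,0.2],[0,0,0.23],[0,0,0.23]], delta_rot=[[0,0,0],[0,0,0],[0,0,0],[0,0,0],[0,0,0],[0,0,0]])

```text
time: 58.75
tool_pos: [630.6, -216.2, 206.2]
tcp_rot: [-3.141, 0.0, 1.025]
contact_force: [-0.7, -0.3, -3.3]
grip_width: 62.3
finger_force: 30.0
```

```bash
python3 - <<'E'
from h import *
pose()
im=optics.capture("wrist"); s=optics.capture("scene")[200:410,180:460]
cv2.imwrite("pics/m12.png",np.hstack([cv2.resize(im[:,:,::-1],(400,300)),cv2.resize(s[:,:,::-1],(400,300))]))
E
```

```text
t 58.75 tcp [ 630.6 -216.2  206.2] rpy [-3.141  0.     1.025] grip 62.3 F [-0.7 -0.3 -3.3] ff 30.0
```

View pics/m12.png

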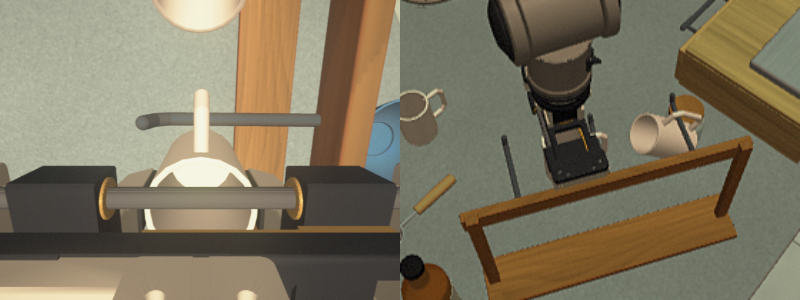

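The handle sits over the prong at (200,120) with the tip at left, so M2 is threaded. I'll release it and go to M1.

Request:
send_rows(offset=[[0,0,0],[0,0,0],[0,0,0],[0,0,0],[0,0,0],[0,0,0],[0,0,0],[0,0,0]], delta_rot=[[0,0,0],[0,0,0],[0,0,0],[0,0,0],[0,0,0],[0,0,0],[0,0,0],[0,0,0]], grip=0.82)

```text
time: 59.85
tool_pos: [630.7, -216.3, 206.6]
tcp_rot: [3.142, 0.0, 1.024]
contact_force: [-0.6, -0.8, -1.1]
grip_width: 75.5
finger_force: 0.0
```

Request:
send_rows(offset=[[0,0,-0.1],[0,0,-0.3],[0,0,-0.6],[0,0,-0.9],[0,0,-0.9]], delta_rot=[[0,0,0],[0,0,0],[0,0,0],[0,0,0],[0,0,0]])

```text
time: 60.48
tool_pos: [631.7, -216.7, 319.3]
tcp_rot: [3.134, -0.001, 1.025]
contact_force: [1.2, 0.1, -0.6]
grip_width: 75.3
finger_force: 0.0
```

Request:
send_rows(offset=[[-0.624,-0.647,0],[-0.624,-0.647,0],[-0.624,-0.647,0]], delta_rot=[[0,0,0],[0,0,0],[0,0,0]])

```text
time: 60.85
tool_pos: [523.0, -240.4, 314.9]
tcp_rot: [-3.141, 0.0, 1.022]
contact_force: [0.6, 0.3, -0.5]
grip_width: 75.4
finger_force: 0.0
```

Request:
send_rows(offset=[[-0.624,-0.647,0.2],[-0.624,-0.647,0.2],[-0.624,-0.647,0.2]], delta_rot=[[0,0,0],[0,0,0],[0,0,0]], grip=1)

```text
time: 61.22
tool_pos: [418.4, -263.6, 290.0]
tcp_rot: [-3.14, -0.0, 1.022]
contact_force: [-0.4, 0.2, -0.1]
grip_width: 91.5
finger_force: 0.0
```

Request:
send_rows(offset=[[-0.624,-0.647,0.33],[-0.624,-0.647,0.33],[-0.624,-0.647,0.33],[-0.624,-0.647,0.33],[-0.624,-0.647,0.33]], delta_rot=[[0,0,0],[0,0,0],[0,0,0],[0,0,0],[0,0,0]])

```text
time: 61.85
tool_pos: [316.6, -287.5, 251.4]
tcp_rot: [3.14, 0.0, 1.026]
contact_force: [0.3, -0.6, -0.7]
grip_width: 92.1
finger_force: 0.0
```

```bash
python3 - <<'E'
from h import *
pose()
im=optics.capture("wrist"); k=optics.get_calibration("wrist")
for m in masks("wrist",k,314.5,-287):
    q,f=fitmug(314.5,-287,[(k,m,1)]);print(q.round(2),np.degrees(q[2]),f)
for c in K: optics.capture(c); find("mug1",c,0,True,150)
E
```

```text
t 61.85 tcp [ 316.6 -287.5  251.4] rpy [3.14  0.    1.026] grip 92.1 F [ 0.3 -0.6 -0.7] ff 0.0
[ 3.1691e+02 -2.8849e+02 -2.0000e-02] -1.3391532373535147 0.06216858657889923
scene mug1 [338 309] [635. -74.] 0.82
scene mug1 [384 296] [704.  39.] 0.81
scene mug1 [321 297] [578. -76.] 0.71
scene mug1 [196 292] [ 319. -289.] 0.62
scene mug1 sil [294. 293. 342. 326.] [ 647. -168.] 0.98
scene mug1 sil [173. 260. 212. 299.] [ 382. -308.] 0.89
scene mug1 sil [342. 275. 391. 308.] [707. -64.] 0.55
side mug1 [392 269] [744.  22.] 0.73
side mug1 [263 381] [ 313. -282.] 0.69
side mug1 [406 245] [823. 122.] 0.62
side mug1 sil [372. 250. 408. 299.] [ 660. -159.] 0.87
side mug1 sil [246. 340. 277. 397.] [ 317. -360.] 0.74
side mug1 sil [387. 222. 413. 262.] [726. -44.] 0.55
side mug1 sil [312. 185. 340. 255.] [570. 122.] 0.17
```

Request:
send_rows(offset=[[0,0,0],[0,0,0.1],[0,0,0.3],[0,0,0.6],[0,0,0.9],[0,0,1],[0,0,1]], delta_rot=[[0,0,-0.0833],[0,0,-0.0833],[0,0,-0.0833],[0,0,-0.0833],[0,0,-0.0833],[0,0,-0.0833],[0,0,-0.0833]])

```text
time: 63.12
tool_pos: [315.0, -287.3, 131.0]
tcp_rot: [-3.141, -0.001, 1.548]
contact_force: [0.1, -0.4, 0.3]
grip_width: 92.0
finger_force: 0.0
```

```bash
python3 - <<'E'
from h import *
pose()
im=optics.capture("wrist"); k=optics.get_calibration("wrist")
for m in masks("wrist",k,316,-288):
    q,f=fitmug(316,-288,[(k,m,1)]);print(q.round(2),np.degrees(q[2]),f)
E
```

```text
t 63.12 tcp [ 315.  -287.3  131. ] rpy [-3.141e+00 -1.000e-03  1.548e+00] grip 92.0 F [ 0.1 -0.4  0.3] ff 0.0
```

Request:
send_rows(offset=[[-0.006,0,0.25],[-0.006,0,0.5],[-0.006,0,0.63],[-0.006,0,0.63],[-0.006,0,0.63]], delta_rot=[[0,0,0],[0,0,0],[0,0,0],[0,0,0],[0,0,0]])

```text
time: 63.85
tool_pos: [315.6, -288.8, 56.5]
tcp_rot: [3.14, 0.002, 1.548]
contact_force: [-0.3, -0.6, 0.2]
grip_width: 91.6
finger_force: 0.0
```

Request:
send_rows(offset=[[0,0,0],[0,0,0],[0,0,0],[0,0,0],[0,0,0],[0,0,0]], delta_rot=[[0,0,0],[0,0,0],[0,0,0],[0,0,0],[0,0,0],[0,0,0]], grip=0.5)

```text
time: 64.6
tool_pos: [315.2, -288.2, 55.6]
tcp_rot: [3.141, 0.001, 1.548]
contact_force: [0.9, 0.6, 3.8]
grip_width: 62.4
finger_force: 30.0
```

Request:
send_rows(offset=[[0,0,-0.3],[0,0,-0.7],[0,0,-1],[0,0,-1]], delta_rot=[[0,0,0],[0,0,0],[0,0,0],[0,0,0]])

```text
time: 65.1
tool_pos: [315.6, -288.8, 177.1]
tcp_rot: [3.139, 0.004, 1.548]
contact_force: [-0.2, -0.4, -2.5]
grip_width: 62.1
finger_force: 30.0
```

Request:
send_rows(offset=[[0,0,-0.5],[0,0,-0.5],[0,0,-0.5],[0,0,-0.5],[0,0,-0.5],[0,0,-0.5]], delta_rot=[[0,0,0.0833],[0,0,0.0833],[0,0,0.0833],[0,0,0.0833],[0,0,0.0833],[0,0,0.0833]])

```text
time: 65.85
tool_pos: [314.8, -287.8, 234.8]
tcp_rot: [-3.141, -0.0, 1.026]
contact_force: [0.0, -0.6, -1.8]
grip_width: 62.2
finger_force: 30.0
```

Request:
send_rows(offset=[[0.401,0.537,0],[0.401,0.537,0],[0.401,0.537,0]], delta_rot=[[0,0,0],[0,0,0],[0,0,0]])

```text
time: 66.22
tool_pos: [395.5, -279.9, 234.7]
tcp_rot: [-3.14, -0.0, 1.027]
contact_force: [-0.0, 1.4, -2.2]
grip_width: 62.2
finger_force: 30.0
```

Request:
send_rows(offset=[[0.401,0.537,0],[0.401,0.537,0],[0.401,0.537,0],[0.401,0.537,0],[0.401,0.537,0]], delta_rot=[[0,0,0],[0,0,0],[0,0,0],[0,0,0],[0,0,0]])

```text
time: 66.85
tool_pos: [473.9, -273.0, 235.6]
tcp_rot: [-3.141, 0.0, 1.023]
contact_force: [-0.1, -0.0, -2.5]
grip_width: 62.3
finger_force: 30.0
```

```bash
python3 pr.py
```

```text
t 66.85 tcp [ 473.9 -273.   235.6] rpy [-3.141  0.     1.023] grip 62.3 F [-0.1 -0.  -2.5] ff 30.0
hook [558. 184.] toolx 45.7 tooly 108.1 0.91
560 189 190 2 prong toolx 43.2
600 190 190 1 prong toolx 43.0
630 189 191 3 prong toolx 43.1
bright handle rows 100 cols at top 322.0
```

Request:
send_rows(offset=[[0,0.1,0.01],[0,0.22,0.01],[0,0.35,0.01],[0,0.48,0.01],[0,0.61,0.01],[0,0.74,0.01],[0,0.86,0.01],[0,0.86,0.01]], delta_rot=[[0,0,0],[0,0,0],[0,0,0],[0,0,0],[0,0,0],[0,0,0],[0,0,0],[0,0,0]])

```text
time: 67.95
tool_pos: [564.0, -326.8, 233.3]
tcp_rot: [-3.141, 0.0, 1.025]
contact_force: [-0.4, -0.0, -2.8]
grip_width: 61.8
finger_force: 30.0
```

Request:
send_rows(offset=[[0,0,0.05],[0,0,0.1],[0,0,0.15],[0,0,0.2],[0,0,0.235],[0,0,0.235]], delta_rot=[[0,0,0],[0,0,0],[0,0,0],[0,0,0],[0,0,0],[0,0,0]])

```text
time: 68.7
tool_pos: [563.1, -326.2, 205.6]
tcp_rot: [-3.141, -0.0, 1.025]
contact_force: [-0.1, -0.6, -2.4]
grip_width: 62.2
finger_force: 30.0
```

```bash
python3 - <<'E'
from h import *
o=pose(); im=optics.capture("wrist"); k=optics.get_calibration("wrist"); hsv=cv2.cvtColor(im,cv2.COLOR_RGB2HSV).astype(int)
for u in (240,260,280,300,322,345,370,420,460): 
    col=[r for r in range(170,215) if hsv[r,u,2]<110 and hsv[r,u,1]<80]; print(u,(col[0],col[-1],len(col)) if col else None)
E
```

```text
t 68.7 tcp [ 563.1 -326.2  205.6] rpy [-3.141 -0.     1.025] grip 62.2 F [-0.1 -0.6 -2.4] ff 30.0
240 (185, 207, 23)
260 (183, 203, 8)
280 (202, 202, 1)
300 None
322 None
345 None
370 (203, 203, 1)
420 (185, 203, 4)
460 (185, 204, 6)
```

The prong band is at rows 184–203, with the tip near column 240 and the bright handle over it at column 322, the same as on hook1. I'll release and withdraw.

Request:
send_rows(offset=[[0,0,0],[0,0,0],[0,0,0],[0,0,0],[0,0,0],[0,0,0],[0,0,0],[0,0,0]], delta_rot=[[0,0,0],[0,0,0],[0,0,0],[0,0,0],[0,0,0],[0,0,0],[0,0,0],[0,0,0]], grip=0.82)

```text
time: 69.75
tool_pos: [563.3, -326.3, 206.0]
tcp_rot: [3.142, 0.0, 1.025]
contact_force: [-0.9, 0.8, 0.7]
grip_width: 75.4
finger_force: 0.0
```

Request:
send_rows(offset=[[0,0,-0.1],[0,0,-0.3],[0,0,-0.6],[0,0,-0.9],[0,0,-0.9]], delta_rot=[[0,0,0],[0,0,0],[0,0,0],[0,0,0],[0,0,0]])

```text
time: 70.38
tool_pos: [564.2, -326.9, 318.6]
tcp_rot: [3.134, 0.001, 1.025]
contact_force: [0.7, -0.7, 0.2]
grip_width: 75.4
finger_force: 0.0
```

Request:
send_rows(offset=[[0,-0.9,0],[0,-0.9,0],[0,-0.9,0]], delta_rot=[[0,0,0],[0,0,0],[0,0,0]])

```text
time: 70.75
tool_pos: [468.7, -268.4, 314.2]
tcp_rot: [-3.14, -0.0, 1.025]
contact_force: [-0.4, -0.3, 1.1]
grip_width: 75.3
finger_force: 0.0
```

Request:
send_rows(offset=[[0,-0.9,0],[0,-0.9,0],[0,-0.9,0],[0,-0.9,0],[0,-0.9,0],[0,-0.9,0],[0,-0.9,0],[0,-0.9,0]], delta_rot=[[0,0,0],[0,0,0],[0,0,0],[0,0,0],[0,0,0],[0,0,0],[0,0,0],[0,0,0]])

```text
time: 71.75
tool_pos: [378.8, -214.1, 313.8]
tcp_rot: [-3.141, 0.0, 1.025]
contact_force: [0.2, -1.1, -0.0]
grip_width: 75.3
finger_force: 0.0
```

```bash
python3 - <<'E'
from h import *
pose()
a=optics.capture("scene")[130:430,160:560]; b=optics.capture("side")[150:450,220:520]
cv2.imwrite("pics/fin.png",np.hstack([cv2.resize(a[:,:,::-1],(480,360)),cv2.resize(b[:,:,::-1],(320,360))]))
for c in K: find("handle",c,75); find("mug1",c,150,True,150); find("tin1",c,0)
E
```

```text
t 71.75 tcp [ 378.8 -214.1  313.8] rpy [-3.141  0.     1.025] grip 75.3 F [ 0.2 -1.1 -0. ] ff 0.0
scene handle [392 208] [566. 247.] 0.78
scene handle [318 300] [ 606. -120.] 0.28
scene mug1 [330 312] [ 674. -157.] 0.95
scene mug1 [378 296] [732. -52.] 0.6
scene mug1 sil [344. 277. 391. 309.] [705. -67.] 0.96
scene mug1 sil [225. 312. 278. 338.] [ 565. -297.] 0.87
scene mug1 sil [285. 291. 336. 325.] [ 637. -180.] 0.68
side handle [392 279] [701. -89.] 0.68
side handle [319 214] [564. 252.] 0.61
side mug1 [388 280] [ 660. -164.] 0.73
side mug1 [406 248] [743. -58.] 0.63
side mug1 [378 311] [ 603. -257.] 0.59
side mug1 [400 232] [752.  16.] 0.38
side mug1 sil [388. 223. 412. 262.] [727. -46.] 0.92
side mug1 sil [375. 257. 403. 297.] [ 656. -164.] 0.85
side mug1 sil [355. 286. 392. 343.] [ 586. -278.] 0.56
```

View pics/fin.png

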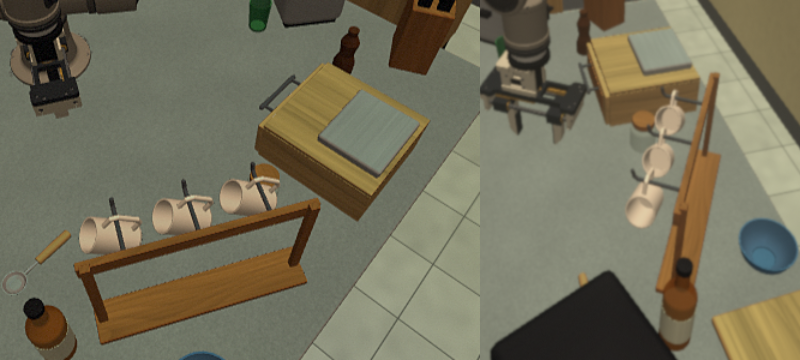

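The three mugs hang one to a hook, the drawer is shut, and no tin is left on the counter. I'll let the mugs settle, then hand in.

Request:
send_rows(offset=[[0,-0.1,0],[0,-0.1,0],[0,-0.1,0],[0,-0.1,0],[0,-0.1,0],[0,-0.1,0],[0,-0.1,0],[0,-0.1,0]], delta_rot=[[0,0,0],[0,0,0],[0,0,0],[0,0,0],[0,0,0],[0,0,0],[0,0,0],[0,0,0]])

```text
time: 73.25
tool_pos: [368.5, -207.8, 313.9]
tcp_rot: [3.142, 0.0, 1.025]
contact_force: [0.8, 0.2, -0.2]
grip_width: 75.3
finger_force: 0.0
```

Request:
send_rows(offset=[[0,0,0],[0,0,0],[0,0,0],[0,0,0],[0,0,0],[0,0,0],[0,0,0],[0,0,0]], delta_rot=[[0,0,0],[0,0,0],[0,0,0],[0,0,0],[0,0,0],[0,0,0],[0,0,0],[0,0,0]])

```text
time: 74.25
tool_pos: [368.5, -207.8, 314.0]
tcp_rot: [3.141, 0.0, 1.025]
contact_force: [0.2, 0.4, -0.0]
grip_width: 75.0
finger_force: 0.0
```

Request:
send_rows(offset=[[0,0,0],[0,0,0],[0,0,0],[0,0,0],[0,0,0],[0,0,0],[0,0,0],[0,0,0]], delta_rot=[[0,0,0],[0,0,0],[0,0,0],[0,0,0],[0,0,0],[0,0,0],[0,0,0],[0,0,0]])

```text
time: 75.25
tool_pos: [368.5, -207.8, 314.0]
tcp_rot: [3.141, 0.0, 1.025]
contact_force: [0.6, -0.0, -0.4]
grip_width: 75.3
finger_force: 0.0
```

```bash
python3 -c "
from plant import ticket
print(ticket.close_job())"
```

```text
the job is handed in; nothing more can be done
None
```

The job is handed in at about 75 s: all three tins I found stand upright in the drawer, it is pushed home on its catch, and the three mugs hang one to a hook; the hand-in returned no verdict.

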